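# Clamp fresh top lifts onto heel blocks

### The arm

A 6-joint arm with a two-finger parallel gripper is mounted at the origin on the work surface. World frame = base frame: x ahead of the robot, y to its left, z up, the work surface at z = 0. Lengths are in mm, angles in rad, forces in N, time in s.
With the tool pointing down it reaches from about 275 to 750 mm from the base axis. Payload 10.2 kg.
Tool frame: the origin (TCP) lies at the very end of the fingers, on their centre line; the grasp point (between the pads) lies 19 mm behind it (ctrl.grip_depth is the distance from the TCP to the grasp point, in mm); z points along the fingers, x is the direction in which the jaws open and shut, and the axes are right-handed (so a half turn about z gives the same grasp; the last joint's range is limited). The gripper opens to 85 mm and grips with 20 to 120 N. Pads are 22 mm wide; open, the fingers measure 114 mm over their backs; the gripper's body (76 mm by 85 mm) begins 54 mm behind the grasp point. The pads swing forward as they close: fully open they stand 13 mm farther back than shut.
Start: joints at [-1.409, 0.313, 1.498, -0, 1.331, -0.223], TCP at [197.059, -486.62, 231.294] pointing down, gripper open.
Joint ranges: [-2.94, 2.94], [-0.97, 2.17], [0.19, 2.56], [-1.23, 4.37], [0.02, 3.11], [-2.88, 2.88]. Speed limits (rad/s): [2.39, 2.39, 3.01, 3.14, 3.14, 3.14].

### API

Orientations are given as a unit quaternion [w, x, y, z].
In Python, from rig import ctrl gives the robot as it stands.
- The arm moves only by the tool play_rows, never from a script. Its argument "motion" is a list of rows, each a list of 2 entries, a list of its own where there are three numbers: the shift along the tool's x, y, z in mm, then the turn, a rotation vector about the tool's x, y, z in degrees. A call has 1 to 20 rows; each row shifts and turns the commanded pose from where the row before left it, along the tool's axes as they then stand; what a row does not reach is not made up. A row lasts 1/12 s, in which the tool goes at most 41.7 mm and 7.16 degrees, less where a joint would pass 70% of its speed; a pose out of reach is approached as far as the arm can. A call with a gripper value outside its range is refused whole. "fingers" is the finger opening in mm, from 0 to 85.4, set as the call begins (left out, the last holds). The fingers move at their own pace and stop on an object; "squeeze" is the grip in N (left out, the last holds). Time passes only in rows, so rows that do not move let the fingers close. It gives the time, the measured TCP pose, the force and the opening at its end, in the units of the state.
- ctrl.sense(): the state, without advancing time (a new reading comes with each control period).
- ctrl.capture(name): name is "scene" or "top"; returns the picture (480x640x3 uint8, red, green, blue); there is no depth.
- ctrl.get_calibration(name): a dict with "K" (3x3 intrinsics, pixels), "R" (3x3) and "t" (3): a world point X has camera coordinates R X + t. Camera axes: x right, y down, z forward; pixel columns grow to the right and rows downward; lengths in mm; the calibration is good to about 2 mm. A picture is of the moment at which its call begins. get_calibration takes no time and is no camera call.
- ctrl.finish_job(): hands the job in, once; it reports no verdict.
Trained networks look in the newest picture that a camera, given by its name, has taken for a name from the list of things; names that differ only in an ending like _2 or _b are one class to them, and where a whole thing is asked for, a point or a joint stands for the part that bears it (a point fixed in the world has none). Each returns a list of dicts, best first, with "p" (0 to 1); they miss things now and then, are a little off and sometimes report something else, mostly with a low value. They report only what shows in the picture. A call takes as long as a camera call. They do not tell look-alikes from the thing itself.
- ctrl.spot_in(camera, name): "position" ([column, row] as shares, 0 to 1, of the picture: columns of its width, rows of its height, amid what is visible of it).
The state is a dict: "time_s": time; "joints": joint angles; "dq": joint speeds; "tau": joint torques, N m; "eef_pos": TCP position; "ee_rot": TCP orientation; "force": force on the tool from outside, world axes, zero at the start; "wrist_torque": the same for the moment, N m; "grip_width": opening from 0.0 (shut) to 1.0 (fully open).
Only numpy, scipy, OpenCV 4.12 (cv2) and the standard library are available. Lean on these libraries where they do the work, as an engineer would, in place of code of your own. Each camera call takes 0.05 s, during which the arm holds its last target. There are 200 camera calls.

### The job

The heel blocks on the bench are cemented and ready for their rubber top lifts. Stand every block on its own green mark of the clamping jig, flat front towards the ball post, and lay one lift from the spring dispenser squarely on each, flat front over flat front. Then raise the red-knobbed lever of the three-armed clamp, lower the clamp level onto the ball with its feet over the marks, and press the lever right down to lock it, leaving the tin, the can and the hammer alone.

Things in the scene. Friction and masses are not known exactly. Their poses are not given: they have to be found in the camera images.
- jig: the clamping jig, fixed to the bench: a round aluminium plate of 200 mm diameter, 12 mm thick, with a steel ball post at its centre. Origin at the centre of its underside, z up. The post (24 mm thick, with a collar of 52 mm diameter whose top is 61 mm over the bench) carries a 38 mm ball; the ball's top is 101 mm over the bench
- ball (a point): centre of the jig's 38 mm steel ball, 82 mm over the bench
- station0: green D-shaped mark 0 (of three, 120 degrees apart) painted on the jig's plate, flush, 12 mm over the bench, its centre 72 mm from the post's axis. Origin at its centre; x points to the post, z up. A block standing on it properly has its origin and axes here
- station1: green D-shaped mark 1 (of three, 120 degrees apart) painted on the jig's plate, flush, 12 mm over the bench, its centre 72 mm from the post's axis. Origin at its centre; x points to the post, z up. A block standing on it properly has its origin and axes here
- station2: green D-shaped mark 2 (of three, 120 degrees apart) painted on the jig's plate, flush, 12 mm over the bench, its centre 72 mm from the post's axis. Origin at its centre; x points to the post, z up. A block standing on it properly has its origin and axes here
- block0_center (a point): centre of heel block 0, half-way up (15 mm). A D-shaped tan block of stacked leather, 30 mm high, 48 mm wide (along its y), 52 mm long (along its x): the flat front is at +x (26 mm ahead), the round back (radius 24 mm) at -x; the sides are flat and parallel from 10 mm behind the centre to the front. 75 g. It may be absent (None)
- block1_center (a point): centre of heel block 1, half-way up (15 mm). A D-shaped tan block of stacked leather, 30 mm high, 48 mm wide (along its y), 52 mm long (along its x): the flat front is at +x (26 mm ahead), the round back (radius 24 mm) at -x; the sides are flat and parallel from 10 mm behind the centre to the front. 75 g. It may be absent (None)
- block2_center (a point): centre of heel block 2, half-way up (15 mm). A D-shaped tan block of stacked leather, 30 mm high, 48 mm wide (along its y), 52 mm long (along its x): the flat front is at +x (26 mm ahead), the round back (radius 24 mm) at -x; the sides are flat and parallel from 10 mm behind the centre to the front. 75 g. It may be absent (None)
- lift0_center (a point): centre of rubber top lift 0, half-way up (5 mm). Black, 10 mm thick, with a yellow stripe on top from the middle to the front; same D outline as the blocks (48 mm along y, 52 mm along x, flat front at +x). 40 g. All five start in the dispenser, one on another, lift 4 on top; the top one stands about 8 mm proud of the guides. One is needed for each block, the others stay
- lift1_center (a point): centre of rubber top lift 1, half-way up (5 mm). Black, 10 mm thick, with a yellow stripe on top from the middle to the front; same D outline as the blocks (48 mm along y, 52 mm along x, flat front at +x). 40 g. All five start in the dispenser, one on another, lift 4 on top; the top one stands about 8 mm proud of the guides. One is needed for each block, the others stay
- lift2_center (a point): centre of rubber top lift 2, half-way up (5 mm). Black, 10 mm thick, with a yellow stripe on top from the middle to the front; same D outline as the blocks (48 mm along y, 52 mm along x, flat front at +x). 40 g. All five start in the dispenser, one on another, lift 4 on top; the top one stands about 8 mm proud of the guides. One is needed for each block, the others stay
- lift3_center (a point): centre of rubber top lift 3, half-way up (5 mm). Black, 10 mm thick, with a yellow stripe on top from the middle to the front; same D outline as the blocks (48 mm along y, 52 mm along x, flat front at +x). 40 g. All five start in the dispenser, one on another, lift 4 on top; the top one stands about 8 mm proud of the guides. One is needed for each block, the others stay
- lift4_center (a point): centre of rubber top lift 4, half-way up (5 mm). Black, 10 mm thick, with a yellow stripe on top from the middle to the front; same D outline as the blocks (48 mm along y, 52 mm along x, flat front at +x). 40 g. All five start in the dispenser, one on another, lift 4 on top; the top one stands about 8 mm proud of the guides. One is needed for each block, the others stay
- dispenser: spring-loaded lift dispenser, fixed: grey base 66 x 62 x 34 mm; guides up to 84 mm over the bench: a plate at the flat fronts (+x) with short returns round the corners, two rods at the round back; sides (+-y) open. A soft spring (39 N/m) raises the stack 10 mm for each lift taken: the top face stays 92 mm over the bench. Origin under its centre; the lifts lie with axes along its axes
- clamp_body (a point): middle of the loose clamp's (0.5-0.9 kg) blue housing, 46 mm above its feet. Housing: 50 mm along x, 51 mm along y (flat sides to grip), from 10 to 64 mm over the feet. Three arms (14 mm wide, tops 24 mm over the feet) at +60, 180, -60 degrees from +x, each with a 26 mm rubber foot. Lever along +x, z up. It starts on the bench on its feet; clamped, the feet rest on the lifts, 52 mm over the bench
- socket (a point): centre of the coupler's socket, on the housing's axis 30 mm above the underside of the feet: meets the ball's centre when the clamp is down. The socket is open underneath, square, 39 to 40 mm wide, its roof 52 mm over the feet
- foot (a point): underside of the clamp's foot opposite the lever (72 mm from the axis, at -x). As the arms are 120 degrees apart, the feet stand over the marks when this one is over any one of them
- lever_pivot (a point): axis of the lever's hinge (along the clamp's y), 36 mm ahead of the housing's axis (+x) and 52 mm above the feet
- lever_grip (a point): centre of the red ball knob (22 mm diameter) at the end of the clamp's lever; 80 mm out from the hinge axis and, with the lever down, 6 mm above it. Pinched across the clamp's y, it turns between the fingers as the lever swings
- lever (a joint): angle of the clamp's lever, rad: 0 right down along +x (locked: its jaw closes under the ball), growing as its knob rises, stop at 1.1. It stays where it is left (friction about 0.1 N m, some 1.5 N at the knob). From about 0.6 up the jaw is clear of the ball; below that it stands in the ball's way
- cement: yellow cement can, 60 mm diameter, 120 mm high; origin under its centre
- hammer: a 240 mm hammer lying on the bench; origin under its middle
- tin: tin of shoe cream with a red lid, 70 mm diameter, 24 mm high; origin at the centre of its underside
Mind the look-alikes: they are no part of the job. Leave any pink look-alike of the part that bears block0_center alone.

How it is judged:
By the outcome, as a careful person would: the job done as asked, in the order asked, and still so for the second after the job is handed in, with the robot touching nothing.
Of block0, block1, block2 only 2 to 3 are there at a start; the rules pass over those that are not, and their reading is None.
At some moment in a run one of block0, block1, block2, clamp may be knocked a few centimetres aside while the robot is not near it.
Once in a run the grip may slacken for a moment while it holds something.
It also fails if it takes over 210 s, if anything falls off the work surface, if the arm or the gripper's body presses on something with over 40 N, if the wrist force passes 120 N, or if a joint passes its speed limit or range.

## Working session

There is one attempt and no reset: what is moved stays moved. The work goes in short steps, Python scripts to look and compute and a tool call to move; the robot and the scene stay as the last step left them, time stands still between calls to the robot, and variables do not carry over. Pictures are saved under pics/ and viewed, about 12 in all and at most 16, crops included, and the job is handed in when it is done.

Besides the shell and the picture viewer there is one more tool, called by a JSON object that holds its "fn" and its "kwargs". play_rows: Moves the arm, as the interface text tells. Its arguments: {"type":"object","properties":{"motion":{"type":"array"},"fingers":{"type":"number"},"squeeze":{"type":"number"}},"required":["motion"]}

```bash
ls; mkdir -p pics; python3 - <<'E'
from rig import ctrl
import cv2,numpy as np
for n in("scene","top"):
    im=ctrl.capture(n); cv2.imwrite(f"pics/{n}0.png",im[...,::-1])
    c=ctrl.get_calibration(n); print(n,np.round(c["K"],1).tolist(),np.round(c["R"],4).tolist(),np.round(c["t"],1).tolist())
    for k in["jig","ball","station0","block0_center","lift4_center","dispenser","clamp_body","socket","foot","lever_grip","lever_pivot","cement","hammer","tin"]:
        print(k,[(round(d["position"][0]*640),round(d["position"][1]*480),round(d["p"],2)) for d in ctrl.spot_in(n,k)])
print(ctrl.sense())
E
```

```text
pics
scene [[468.5, 0.0, 324.3], [0.0, 468.5, 236.1], [0.0, 0.0, 1.0]] [[0.8069, 0.5905, -0.0147], [0.3317, -0.4735, -0.8159], [-0.4888, 0.6535, -0.578]] [-387.1, -149.3, 1331.3]
jig [(370, 268, 0.98)]
ball [(371, 264, 0.65)]
station0 [(338, 259, 0.94), (383, 286, 0.87), (389, 252, 0.64)]
block0_center [(237, 236, 0.86), (159, 327, 0.85), (201, 261, 0.84), (215, 298, 0.64), (467, 195, 0.27)]
lift4_center [(314, 295, 0.56)]
dispenser [(316, 326, 0.69), (316, 209, 0.56)]
clamp_body [(390, 191, 0.69), (372, 268, 0.63)]
socket [(392, 189, 0.88)]
foot [(393, 188, 0.67), (317, 208, 0.28)]
lever_grip [(398, 191, 0.75), (393, 190, 0.67)]
lever_pivot [(392, 190, 0.7), (249, 272, 0.47), (310, 311, 0.19)]
cement [(470, 197, 0.7)]
hammer [(271, 396, 0.65), (318, 328, 0.57)]
tin [(316, 211, 0.7), (389, 189, 0.63), (316, 325, 0.54)]
top [[492.6, 0.0, 318.4], [0.0, 492.6, 238.9], [0.0, 0.0, 1.0]] [[0.0127, -0.9999, 0.0023], [-0.9819, -0.0129, -0.1891], [0.1892, 0.0001, -0.9819]] [-88.0, 520.8, 1077.6]
jig [(296, 204, 0.95)]
ball [(298, 204, 0.79)]
station0 [(314, 180, 0.76), (311, 227, 0.71), (267,
[... 460 characters left out ...]
]
tin [(247, 294, 0.58)]
{'time_s': 1.5, 'joints': array([-1.40940404e+00,  3.12882979e-01,  1.49770378e+00,  4.83925529e-09,
        1.33104068e+00, -2.23386802e-01]), 'dq': array([-0.0006714 ,  0.00034561,  0.00021908,  0.00066222,  0.00039106,
        0.00024152]), 'tau': array([ 7.61410570e-05, -4.12164581e+01, -2.59898722e+01, -1.80392008e-04,
        5.33546063e-04, -2.07897529e-06]), 'eef_pos': array([ 197.0551774 , -486.60840939,  231.30146389]), 'ee_rot': array([-1.26780315e-05,  8.29263041e-01, -5.58858486e-01, -1.19122309e-05]), 'force': array([-0.72134447,  0.00307041, -0.21698304]), 'wrist_torque': array([-0.02562321,  0.00046523,  0.000702  ]), 'grip_width': 0.9992711595072648}
```

View pics/top0.png

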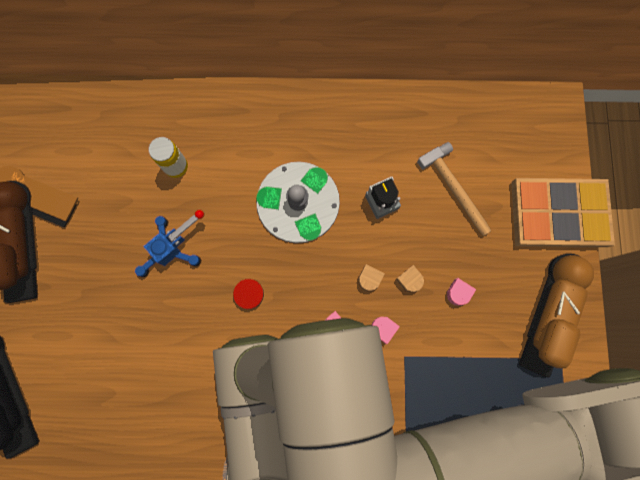

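View pics/scene0.png

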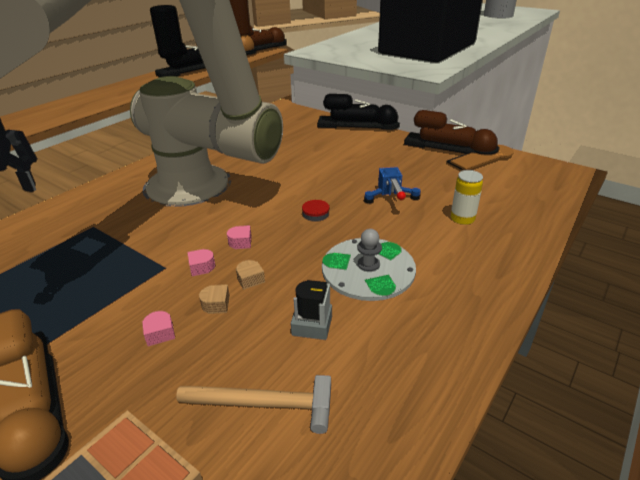

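Top view: the two tan blocks are at (371,278) and (411,280). The pink look-alikes are at (461,292), (385,328) and (334,318). The jig is at (297,203), the dispenser at (383,195), the clamp at (163,246) with its knob at (199,214), and the tin at (247,294). The scene view shows the same two tan blocks, at (250,273) and (214,299). I'll segment and fit next.

```bash
cat > h.py <<'E'
from rig import ctrl
import cv2,numpy as np
from scipy.optimize import minimize
CAL={n:ctrl.get_calibration(n) for n in("scene","top")}
def proj(P,n):
    c=CAL[n]; X=np.atleast_2d(P)@np.array(c["R"]).T+np.array(c["t"]); q=X@np.array(c["K"]).T
    return q[:,:2]/q[:,2:]
def unproj(uv,z,n):
    c=CAL[n];R=np.array(c["R"]);t=np.array(c["t"])
    d=R.T@np.linalg.inv(c["K"])@np.array([uv[0],uv[1],1.]);o=-R.T@t
    return o+d*(z-o[2])/d[2]
a=np.linspace(np.pi/2,3*np.pi/2,25)
# D: x front 26; round back; sides parallel from -10 to front
_ph=np.linspace(-np.arcsin(1),np.arcsin(1),25)
D=np.array([[26,-24],[26,24]]+[[-2+24*np.cos(t),24*np.sin(t)] for t in a])
D[2:,0]=-2+24*np.cos(a)
D=np.array([[26,-24],[26,24],[-10,24]]+[[-10+16*np.cos(t),24*np.sin(t)] for t in a[1:-1]]+[[-10,-24]])
def circ(r,z,c=(0,0)): 
    t=np.linspace(0,2*np.pi,40);return np.c_[c[0]+r*np.cos(t),c[1]+r*np.sin(t),0*t+z]
def prism(o,z0,z1): return np.r_[np.c_[o,np.full(len(o),z0)],np.c_[o,np.full(len(o),z1)]]
def place(P,x,y,th):
    c,s=np.cos(th),np.sin(th);return np.c_[P[:,0]*c-P[:,1]*s+x,P[:,0]*s+P[:,1]*c+y,P[:,2]]
def sil(parts,pose,n,S=8,box=None):
    x0,y0,w,h=box;m=np.zeros((h*S,w*S),np.uint8)
    for P in parts:
        uv=(proj(place(P,*pose),n)-[x0-.5,y0-.5])*S
        cv2.fillConvexPoly(m,cv2.convexHull(np.round(uv).astype(np.int32)),255)
    return cv2.resize(m,(w,h),interpolation=cv2.INTER_AREA)/255.
def fit(parts,masks,pose0,angles=True,off=None):
    """masks: dict cam->bool image (whole), boxes auto"""
    B={}
    for n,m in masks.items():
        ys,xs=np.nonzero(m);B[n]=(xs.min()-8,ys.min()-8,np.ptp(xs)+17,np.ptp(ys)+17)
    def cost(p):
        e=0
        for n,m in masks.items():
            x,y,w,h=B[n]; e+=((sil(parts,p,n,box=B[n])-m[y:y+h,x:x+w])**2).sum()/max(m.sum(),1)
        return e
    best=None
    for th in (np.arange(0,2*np.pi,np.pi/6) if angles is True else angles):
        s=np.array([[0,0,0],[8,0,0],[0,8,0],[0,0,.25]])+[pose0[0],pose0[1],th]
        r=minimize(cost,s[0],method="Nelder-Mead",options=dict(initial_simplex=s,xatol=.02,fatol=1e-5,maxiter=120))
        if best is None or r.fun<best.fun:best=r
    return best.x,best.fun
def comp(mask,uv,r=25):
    k,l,st,ce=cv2.connectedComponentsWithStats(mask.astype(np.uint8))
    d=np.hypot(*(ce-uv).T)+1e3*(st[:,4]<30);d[0]=1e9
    i=d.argmin();return l==i
def hsv(im): return cv2.cvtColor(im,cv2.COLOR_RGB2HSV).astype(int)
def snap(n,name=None):
    im=ctrl.capture(n)
    if name: cv2.imwrite(f"pics/{name}.png",im[...,::-1])
    return im
def crop(im,x,y,w,h,k,name): cv2.imwrite(f"pics/{name}.png",cv2.resize(im[y:y+h,x:x+w,::-1],None,fx=k,fy=k,interpolation=cv2.INTER_CUBIC))
E
python3 - <<'E'
import sys;sys.path.insert(0,'.')
from h import *
T=cv2.imread("pics/top0.png")[...,::-1].copy();S=cv2.imread("pics/scene0.png")[...,::-1].copy()
for n,im,pts in(("top",T,{"b1":(371,278),"b2":(411,280),"pink":(461,292),"green":(314,180),"plate":(270,220),"wood":(330,260),"clamp":(163,246),"knob":(199,214),"disp":(383,190)}),("scene",S,{"b1":(250,273),"b2":(214,299),"green":(338,260),"wood":(260,340),"clamp":(390,178),"plate":(400,275)})):
    H=hsv(im)
    for k,(u,v) in pts.items(): print(n,k,H[v,u],H[v+3,u],np.round(unproj((u,v),0,n),0))
a=np.zeros((600,800,3),np.uint8)
def put(im,x,y,w,h,X,Y,W,Hh): a[Y:Y+Hh,X:X+W]=cv2.resize(im[y:y+h,x:x+w],(W,Hh),interpolation=cv2.INTER_CUBIC)
put(T,340,160,90,67,0,0,400,300);put(T,345,255,90,67,400,0,400,300)
put(T,120,200,100,75,0,300,400,300);put(S,270,220,160,120,400,300,400,300)
cv2.imwrite("pics/c1.png",a[...,::-1])
E
```

```text
top b1 [ 16 142 206] [ 15 139 211] [ 439. -206.    0.]
top b2 [ 16 141 208] [ 16 141 213] [ 436. -301.    0.]
top pink [172 112 235] [173 110 235] [ 409. -417.    0.]
top green [ 68 182 185] [ 68 178 202] [678. -69.   0.]
top plate [ 24  20 200] [ 22  22 206] [576.  36.   0.]
top wood [ 15 173 152] [ 15 178 159] [ 481. -110.    0.]
top clamp [107 175 149] [107 181 144] [509. 289.   0.]
top knob [  2 243 220] [  0 245 154] [589. 208.   0.]
top disp [116  50  36] [30 14 36] [ 655. -237.    0.]
scene b1 [ 17 130 180] [ 16 128 136] [ 420. -188.    0.]
scene b2 [ 17 133 178] [ 17 130 131] [ 417. -289.    0.]
scene green [ 68 196 151] [ 68 195 150] [548. -43.   0.]
scene wood [ 15 168 144] [ 15 169 148] [ 566. -316.    0.]
scene clamp [108 161  90] [108 126 117] [454. 354.   0.]
scene plate [ 41  16 171] [ 40  18 171] [685.  -9.   0.]
```

View pics/c1.png

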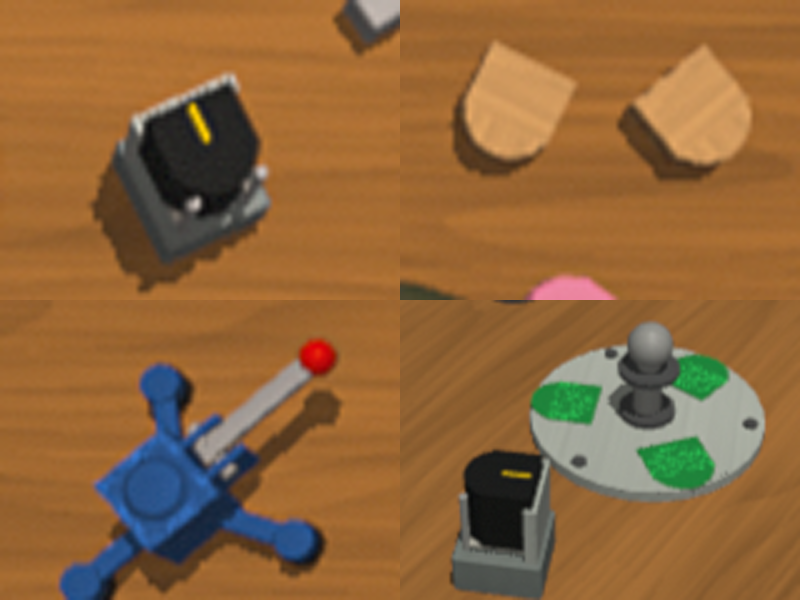

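```bash
cat >> h.py <<'E'
_t=np.linspace(0,2*np.pi,48)
D=np.r_[[[26,-24],[26,24],[-10,24],[-10,-24]],np.c_[-2+24*np.cos(_t),24*np.sin(_t)]]
BLOCK=[prism(D,0,30)]
def rot(o,t,dx=0):
    c,s=np.cos(t),np.sin(t);o=o+[dx,0];return np.c_[o[:,0]*c-o[:,1]*s,o[:,0]*s+o[:,1]*c]
# station k: at angle t_k from jig centre, x to the post
MARKS=[np.c_[rot(rot(D,np.pi)+[72,0],k*2*np.pi/3),np.full(len(D),12.)] for k in range(3)]
def box2(x0,x1,y0,y1): return np.array([[x0,y0],[x1,y0],[x1,y1],[x0,y1]],float)
CLAMP=[prism(box2(-25,25,-25.5,25.5),10,64)]
for k in(1,3,5):
    CLAMP+=[prism(rot(box2(0,72,-7,7),k*np.pi/3),14,24),prism(rot(circ(13,0)[:,:2],k*np.pi/3,72),6,20)]
def tan(im): H=hsv(im);return (abs(H[...,0]-16)<5)&(H[...,1]<152)&(H[...,1]>100)&(H[...,2]>90)
def green(im): H=hsv(im);return (abs(H[...,0]-67)<14)&(H[...,1]>110)
def blue(im): H=hsv(im);return (abs(H[...,0]-108)<8)&(H[...,1]>90)
def near(m,uv,r):
    yy,xx=np.mgrid[:480,:640];return m&(np.hypot(xx-uv[0],yy-uv[1])<r)
def clean(m): return cv2.morphologyEx(cv2.morphologyEx(m.astype(np.uint8),cv2.MORPH_CLOSE,np.ones((3,3))),cv2.MORPH_OPEN,np.ones((3,3)))>0
def overlay(im,parts,pose,n,col=(255,0,255)):
    for P in parts:
        cv2.polylines(im,[cv2.convexHull(np.round(proj(place(P,*pose),n)*16).astype(np.int32))],True,col,1,cv2.LINE_AA,4)
E
python3 - <<'E'
from h import *
T=cv2.imread("pics/top0.png")[...,::-1].copy();S=cv2.imread("pics/scene0.png")[...,::-1].copy()
I=dict(top=T,scene=S);O={k:v.copy() for k,v in I.items()}
def go(name,parts,f,uv,r,p0,angles=True):
    for cams in(("top","scene"),("top",),("scene",)):
        M={n:clean(near(f(I[n]),uv[n],r)) for n in cams}
        x,e=fit(parts,M,p0,angles);print(name,cams,np.round(x[:2],1),round(np.degrees(x[2])%360,1),"err %.3f"%e,[int(m.sum()) for m in M.values()])
        if len(cams)==2:
            for n in cams: overlay(O[n],parts,x,n)
go("b1",BLOCK,tan,dict(top=(371,278),scene=(250,273)),17,(430,-200))
go("b2",BLOCK,tan,dict(top=(411,280),scene=(214,299)),17,(425,-297))
go("marks",MARKS,green,dict(top=(297,203),scene=(369,268)),60,(620,-30),np.arange(0,2.1,.5))
go("clamp",CLAMP,blue,dict(top=(163,246),scene=(390,185)),45,(485,290),np.arange(0,6.28,.5))
a=np.zeros((600,800,3),np.uint8)
def put(im,x,y,w,h,X,Y,W,Hh): a[Y:Y+Hh,X:X+W]=cv2.resize(im[y:y+h,x:x+w],(W,Hh),interpolation=cv2.INTER_CUBIC)
put(O["top"],250,155,100,75,0,0,400,300);put(O["top"],345,255,90,67,400,0,400,300)
put(O["top"],120,200,100,75,0,300,400,300);put(O["scene"],190,150,240,180,400,300,400,300)
cv2.imwrite("pics/c2.png",a[...,::-1])
E
```

```text
b1 ('top', 'scene') [ 434.3 -200.8] 333.8 err 0.164 [449, 622]
b1 ('top',) [ 435.5 -201.1] 334.5 err 0.035 [449]
b1 ('scene',) [ 430.9 -200.3] 332.6 err 0.038 [622]
b2 ('top', 'scene') [ 432.4 -299.1] 44.8 err 0.261 [449, 691]
b2 ('top',) [ 433.9 -298.8] 39.4 err 0.073 [449]
b2 ('scene',) [ 428.6 -299.4] 42.3 err 0.076 [691]
marks ('top', 'scene') [620.2 -29.9] 323.3 err 0.220 [1293, 1029]
marks ('top',) [622.1 -29.9] 83.3 err 0.080 [1293]
marks ('scene',) [619.  -29.1] 83.0 err 0.112 [1029]
clamp ('top', 'scene') [494.6 278.3] 312.3 err 0.654 [1142, 607]
clamp ('top',) [496.7 277.8] 312.8 err 0.143 [1142]
clamp ('scene',) [490. 283.] 312.5 err 0.410 [607]
```

View pics/c2.png

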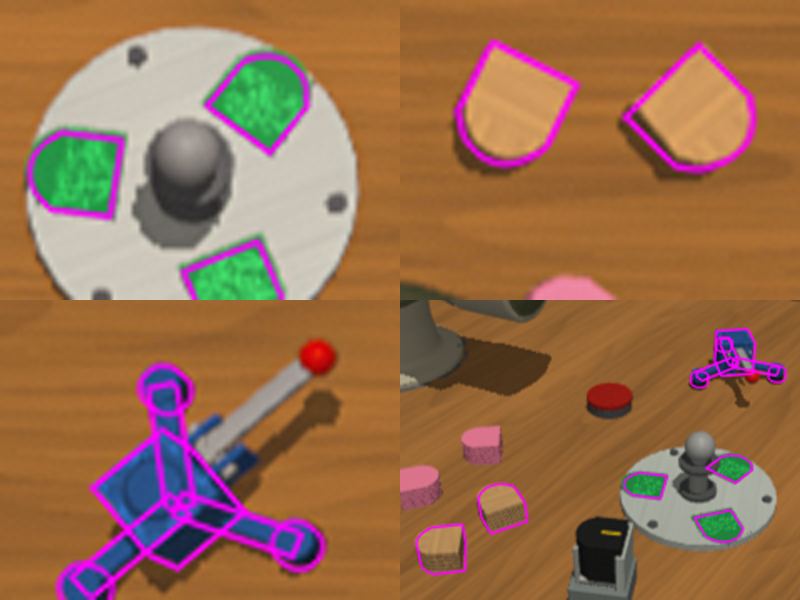

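```bash
cat > plan.py <<'E'
from rig import ctrl
import numpy as np,sys
from scipy.spatial.transform import Rotation as Ro
def cur():
    s=ctrl.sense();q=s["ee_rot"];R=Ro.from_quat([q[1],q[2],q[3],q[0]]).as_matrix();return s,R
def status():
    s,R=cur();print("t %.1f pos %s head %.2f tilt %.2f F %s w %.1f q6 %.2f"%(s["time_s"],np.round(s["eef_pos"],1),np.degrees(np.arctan2(R[1,0],R[0,0])),np.degrees(np.arccos(-R[2,2])),np.round(s["force"],1),s["grip_width"]*85.4,s["joints"][5]))
def plan(wps,vmax=30,wmax=6,start=None):
    """wps: (x,y,z,head or None). prints per waypoint: turn rows then shift rows"""
    s,R=cur();p=np.array(s["eef_pos"]);h=np.arctan2(R[1,0],R[0,0])
    for x,y,z,hd in wps:
        if hd is not None:
            d=np.degrees(h)-hd; d=(d+180)%360-180; n=int(np.ceil(abs(d)/wmax-1e-6))
            if n: print(f"  turn z {d:.2f}: {n} x {d/n:.2f}")
            h=np.radians(hd)
        a=np.array([[np.cos(h),np.sin(h),0],[np.sin(h),-np.cos(h),0],[0,0,-1]])
        v=a@(np.array([x,y,z])-p);n=max(1,int(np.ceil(np.linalg.norm(v)/vmax-1e-6)))
        print(f"  to {x,y,z,hd}: {np.round(v,1).tolist()} = {n} x {np.round(v/n,2).tolist()}");p=np.array([x,y,z],float)
E
python3 - <<'E'
from plan import *
status();plan([(433,-201,231,-26),(433,-201,60,None),(433,-201,8,None),(433,-201,40,None),(433,-201,8,-116)])
E
```

```text
t 1.5 pos [ 197.1 -486.6  231.3] head -67.95 tilt 0.00 F [-0.7  0.  -0.2] w 85.3 q6 -0.22
  turn z -41.95: 7 x -5.99
  to (433, -201, 231, -26): [86.9, -360.1, 0.3] = 13 x [6.68, -27.7, 0.02]
  to (433, -201, 60, None): [0.0, 0.0, 171.0] = 6 x [0.0, 0.0, 28.5]
  to (433, -201, 8, None): [0.0, 0.0, 52.0] = 2 x [0.0, 0.0, 26.0]
  to (433, -201, 40, None): [0.0, 0.0, -32.0] = 2 x [0.0, 0.0, -16.0]
  turn z 90.00: 15 x 6.00
  to (433, -201, 8, -116): [0.0, 0.0, 32.0] = 2 x [0.0, 0.0, 16.0]
```

{"fn": "play_rows", "kwargs": {"motion": [[[0,0,0],[0,0,-6]],[[0,0,0],[0,0,-6]],[[0,0,0],[0,0,-6]],[[0,0,0],[0,0,-6]],[[0,0,0],[0,0,-6]],[[0,0,0],[0,0,-6]],[[0,0,0],[0,0,-6]],[[6.7,-27.7,0],[0,0,0]],[[6.7,-27.7,0],[0,0,0]],[[6.7,-27.7,0],[0,0,0]],[[6.7,-27.7,0],[0,0,0]],[[6.7,-27.7,0],[0,0,0]],[[6.7,-27.7,0],[0,0,0]],[[6.7,-27.7,0],[0,0,0]],[[6.7,-27.7,0],[0,0,0]],[[6.7,-27.7,0],[0,0,0]],[[6.7,-27.7,0],[0,0,0]],[[6.7,-27.7,0],[0,0,0]],[[6.7,-27.7,0],[0,0,0]],[[6.7,-27.7,0],[0,0,0]]], "fingers": 74, "squeeze": 20}}

```text
time_s: 3.17
eef_pos: [433.7, -199.7, 231.4]
ee_rot: [0.0, 0.974, -0.225, 0.0]
force: [0.8, -0.0, 0.8]
grip_width: 0.867
```

{"fn": "play_rows", "kwargs": {"motion": [[[0,0,28],[0,0,0]],[[0,0,28],[0,0,0]],[[0,0,28],[0,0,0]],[[0,0,28],[0,0,0]],[[0,0,28],[0,0,0]],[[0,0,28],[0,0,0]],[[0,0,0],[0,0,0]],[[0,0,0],[0,0,0]]]}}

```text
time_s: 3.83
eef_pos: [432.7, -200.8, 63.2]
ee_rot: [-0.0, 0.974, -0.225, -0.001]
force: [-0.1, 0.5, 0.5]
grip_width: 0.862
```

```bash
python3 - <<'E'
from plan import *
from h import *
status()
I={n:snap(n) for n in("top","scene")}
a=np.zeros((480,800,3),np.uint8)
a[:300,:400]=cv2.resize(I["top"][250:325,340:440],(400,300));a[:,400:]=cv2.resize(I["scene"][150:390,130:330],(400,480))
a[300:480,:400]=cv2.resize(I["top"][240:480,100:640],(400,180))
cv2.imwrite("pics/c3.png",a[...,::-1])
E
```

```text
t 3.8 pos [ 432.7 -200.8   63.2] head -25.96 tilt 0.11 F [-0.1  0.5  0.5] w 73.6 q6 -0.23
```

View pics/c3.png

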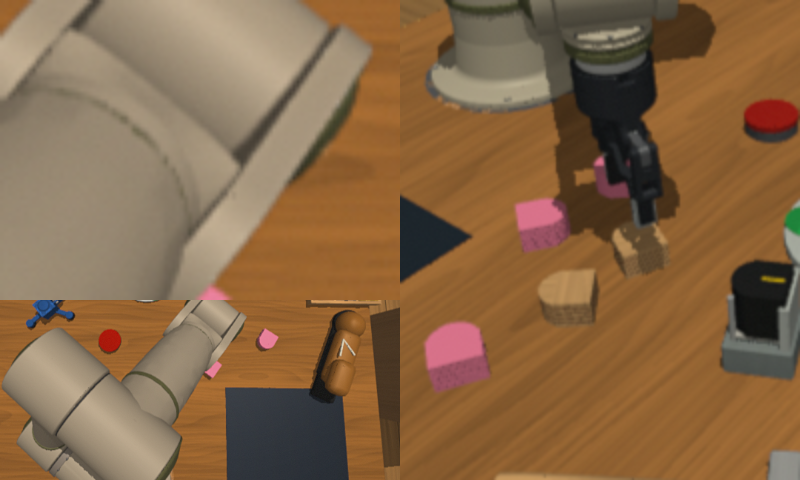

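Still only two tan blocks. The open fingers straddle the first one, at (640,245) in this crop. I'll pinch it front to back to centre it.

{"fn": "play_rows", "kwargs": {"motion": [[[0,0,18],[0,0,0]],[[0,0,18],[0,0,0]],[[0,0,18],[0,0,0]],[[0,0,0],[0,0,0]]]}}

```text
time_s: 4.27
eef_pos: [432.6, -200.7, 8.6]
ee_rot: [-0.0, 0.974, -0.225, -0.001]
force: [-0.3, 0.9, -0.0]
grip_width: 0.864
```

{"fn": "play_rows", "kwargs": {"motion": [[[0,0,0],[0,0,0]],[[0,0,0],[0,0,0]],[[0,0,0],[0,0,0]],[[0,0,0],[0,0,0]],[[0,0,0],[0,0,0]],[[0,0,0],[0,0,0]],[[0,0,0],[0,0,0]],[[0,0,0],[0,0,0]]], "fingers": 40}}

```text
time_s: 4.93
eef_pos: [433.9, -201.7, 11.1]
ee_rot: [0.001, 0.974, -0.225, 0.002]
force: [-0.3, 0.5, 8.7]
grip_width: 0.599
```

```bash
python3 -c "
from plan import *
status()"
```

```text
t 4.9 pos [ 433.9 -201.7   11.1] head -25.95 tilt 0.19 F [-0.3  0.5  8.7] w 51.1 q6 -0.23
```

{"fn": "play_rows", "kwargs": {"motion": [[[0,0,0],[0,0,0]],[[0,0,0],[0,0,0]],[[0,0,0],[0,0,0]],[[0,0,0],[0,0,0]],[[0,0,-18],[0,0,0]],[[0,0,-24],[0,0,0]]], "fingers": 74}}

```text
time_s: 5.43
eef_pos: [432.0, -200.3, 50.5]
ee_rot: [-0.001, 0.974, -0.225, -0.002]
force: [0.4, 0.5, 0.6]
grip_width: 0.867
```

{"fn": "play_rows", "kwargs": {"motion": [[[0,0,0],[0,0,6]],[[0,0,0],[0,0,6]],[[0,0,0],[0,0,6]],[[0,0,0],[0,0,6]],[[0,0,0],[0,0,6]],[[0,0,0],[0,0,6]],[[0,0,0],[0,0,6]],[[0,0,0],[0,0,6]],[[0,0,0],[0,0,6]],[[0,0,0],[0,0,6]],[[0,0,0],[0,0,6]],[[0,0,0],[0,0,6]],[[0,0,0],[0,0,6]],[[0,0,0],[0,0,6]],[[0,0,0],[0,0,6]],[[0,0,0],[0,0,0]],[[0,0,21],[0,0,0]],[[0,0,21],[0,0,0]],[[0,0,0],[0,0,0]]]}}

```text
time_s: 7.02
eef_pos: [431.4, -199.8, 6.6]
ee_rot: [-0.001, -0.532, 0.847, 0.003]
force: [-0.9, 0.5, -0.9]
grip_width: 0.863
```

```bash
python3 -c "
from plan import *
status()"
```

```text
t 7.0 pos [ 431.4 -199.8    6.6] head -115.78 tilt 0.31 F [-0.9  0.5 -0.9] w 73.7 q6 1.34
```

{"fn": "play_rows", "kwargs": {"motion": [[[0,0,0],[0,0,0]],[[0,0,0],[0,0,0]],[[0,0,0],[0,0,0]],[[0,0,0],[0,0,0]],[[0,0,0],[0,0,0]],[[0,0,0],[0,0,0]],[[0,0,0],[0,0,0]],[[0,0,0],[0,0,0]]], "fingers": 36, "squeeze": 40}}

```text
time_s: 7.68
eef_pos: [433.6, -201.4, 10.5]
ee_rot: [0.0, -0.531, 0.848, -0.001]
force: [-0.8, 1.5, 8.1]
grip_width: 0.555
```

```bash
python3 - <<'E'
from plan import *
status()
J=np.array([620.5,-29.6]);u=lambda d:np.array([np.cos(np.radians(d)),np.sin(np.radians(d))])
s=J+72*u(203.2);print(s)
p=ctrl.sense()["eef_pos"]
plan([(p[0],p[1],80,None),(*s,80,-66.8),(*s,22,None),(*s,20,None)])
E
```

```text
t 7.7 pos [ 433.6 -201.4   10.5] head -115.92 tilt 0.12 F [-0.8  1.5  8.1] w 47.4 q6 1.34
[554.32225557 -57.96381749]
  to (np.float64(433.55036536616325), np.float64(-201.3972422873204), 80, None): [0.0, 0.0, -69.5] = 3 x [0.0, 0.0, -23.18]
  turn z -49.12: 9 x -5.46
  to (np.float64(554.3222555736231), np.float64(-57.96381749054845), 80, -66.8): [-84.3, -167.5, 0.0] = 7 x [-12.04, -23.93, 0.0]
  to (np.float64(554.3222555736231), np.float64(-57.96381749054845), 22, None): [0.0, 0.0, 58.0] = 2 x [0.0, 0.0, 29.0]
  to (np.float64(554.3222555736231), np.float64(-57.96381749054845), 20, None): [0.0, 0.0, 2.0] = 1 x [0.0, 0.0, 2.0]
```

{"fn": "play_rows", "kwargs": {"motion": [[[0,0,-23],[0,0,0]],[[0,0,-23],[0,0,0]],[[0,0,-23],[0,0,0]],[[0,0,0],[0,0,-6]],[[0,0,0],[0,0,-6]],[[0,0,0],[0,0,-6]],[[0,0,0],[0,0,-6]],[[0,0,0],[0,0,-6]],[[0,0,0],[0,0,-6]],[[0,0,0],[0,0,-6]],[[0,0,0],[0,0,-7]],[[0,0,0],[0,0,0]],[[0,0,0],[0,0,0]]]}}

```text
time_s: 8.77
eef_pos: [433.0, -201.0, 78.6]
ee_rot: [0.0, 0.833, -0.553, 0.0]
force: [-0.5, 0.0, -0.6]
grip_width: 0.55
```

```bash
cat >> plan.py <<'E'
J=np.array([621.2,-30.5]);PH=83.1
u=lambda d:np.array([np.cos(np.radians(d)),np.sin(np.radians(d))])
def st(k): return J+72*u(PH+120*k)
E
python3 - <<'E'
from plan import *
status()
s=np.round(st(1),1);print(s)
plan([(*s,80,-66.9),(*s,24,None)])
E
```

```text
t 8.8 pos [ 433.  -201.    78.6] head -67.14 tilt 0.02 F [-0.5  0.  -0.6] w 47.0 q6 0.49
[555.  -58.7]
  turn z -0.24: 1 x -0.24
  to (np.float64(555.0), np.float64(-58.7), 80, -66.9): [-83.0, -168.0, -1.4] = 7 x [-11.85, -24.0, -0.2]
  to (np.float64(555.0), np.float64(-58.7), 24, None): [0.0, 0.0, 56.0] = 2 x [0.0, 0.0, 28.0]
```

{"fn": "play_rows", "kwargs": {"motion": [[[-11.9,-24,0],[0,0,0]],[[-11.9,-24,0],[0,0,0]],[[-11.9,-24,0],[0,0,0]],[[-11.9,-24,0],[0,0,0]],[[-11.9,-24,0],[0,0,0]],[[-11.9,-24,0],[0,0,0]],[[-11.6,-24,0],[0,0,0]],[[0,0,20],[0,0,0]],[[0,0,22],[0,0,0]],[[0,0,0],[0,0,0]],[[0,0,0],[0,0,0]],[[0,0,0],[0,0,0]]]}}

```text
time_s: 9.77
eef_pos: [555.5, -59.2, 37.5]
ee_rot: [-0.0, 0.834, -0.552, 0.001]
force: [-0.6, -0.3, -0.7]
grip_width: 0.55
```

```bash
python3 - <<'E'
from plan import *
status()
s=np.round(st(1),1);print(s)
plan([(*s,24,-66.9)])
E
```

```text
t 9.8 pos [555.5 -59.2  37.5] head -67.06 tilt 0.08 F [-0.6 -0.3 -0.7] w 46.9 q6 0.85
[555.  -58.7]
  turn z -0.16: 1 x -0.16
  to (np.float64(555.0), np.float64(-58.7), 24, -66.9): [-0.6, 0.3, 13.5] = 1 x [-0.64, 0.31, 13.47]
```

{"fn": "play_rows", "kwargs": {"motion": [[[-0.6,0.7,8],[0,0,0]],[[0,0,6],[0,0,0]],[[0,0,0],[0,0,0]],[[0,0,0],[0,0,0]]]}}

```text
time_s: 10.1
eef_pos: [554.2, -58.7, 22.3]
ee_rot: [-0.0, 0.834, -0.552, 0.0]
force: [0.9, -0.8, 0.8]
grip_width: 0.549
```

```bash
python3 -c "
from plan import *
status()"
```

```text
t 10.1 pos [554.2 -58.7  22.3] head -66.99 tilt 0.01 F [ 0.9 -0.8  0.8] w 46.9 q6 0.85
```

{"fn": "play_rows", "kwargs": {"motion": [[[0,0,0],[0,0,0]],[[0,0,0],[0,0,0]],[[0,0,0],[0,0,0]],[[0,0,0],[0,0,0]],[[0,0,-20],[0,0,0]],[[0,0,-28],[0,0,0]],[[0,0,-28],[0,0,0]],[[0,0,-28],[0,0,0]],[[0,0,0],[0,0,6]],[[0,0,0],[0,0,6]],[[0,0,0],[0,0,6]],[[0,0,0],[0,0,6]],[[0,0,0],[0,0,6]],[[0,0,0],[0,0,6]],[[0,0,0],[0,0,6]],[[0,0,0],[0,0,6]],[[0,0,0],[0,0,6]],[[0,0,0],[0,0,6]],[[0,0,0],[0,0,6]],[[0,0,0],[0,0,6]]], "fingers": 74}}

```text
time_s: 11.77
eef_pos: [554.1, -58.5, 126.2]
ee_rot: [-0.0, -0.348, 0.937, 0.0]
force: [-0.7, -0.8, 0.1]
grip_width: 0.867
```

```bash
cat >> h.py <<'E'
UV0={"b":None}
def both(parts,f,p,z,r,angles=True,show=True,cams=("top","scene"),name=""):
    """fit around predicted world p with per-camera results"""
    out={}
    for n in cams:
        im=snap(n);uv=proj([p[0],p[1],z],n)[0];m=clean(near(f(im),uv,r))
        if m.sum()<50: print(name,n,"few px",m.sum());continue
        x,e=fit(parts,{n:m},p,angles);out[n]=x
        print(name,n,np.round(x[:2],1),round(np.degrees(x[2])%360,1),"err %.3f px %d"%(e,m.sum()))
    return out
E
python3 - <<'E'
from plan import *
from h import *
status()
both(BLOCK,tan,(432,-299),15,22,name="b2")
B12=[BLOCK[0]+[0,0,12]]
both(B12,tan,(555,-58.7),27,24,name="b1")
plan([(432,-300,120,-139),(432,-300,8,None)])
E
```

```text
t 11.8 pos [554.1 -58.5 126.2] head -139.25 tilt 0.01 F [-0.7 -0.8  0.1] w 74.0 q6 2.11
b2 top [ 434.1 -299.2] 40.5 err 0.074 px 447
b2 scene [ 429.1 -299.1] 42.7 err 0.046 px 728
b1 top few px 0
b1 scene [549.7 -55.9] 24.3 err 0.073 px 547
  turn z 0.24: 1 x 0.24
  to (432, -300, 120, -139): [250.6, -102.1, 6.3] = 10 x [25.06, -10.21, 0.63]
  to (432, -300, 8, None): [0.0, 0.0, 112.0] = 4 x [0.0, 0.0, 28.0]
```

{"fn": "play_rows", "kwargs": {"motion": [[[25,-10.2,0],[0,0,0]],[[25,-10.2,0],[0,0,0]],[[25,-10.2,0],[0,0,0]],[[25,-10.2,0],[0,0,0]],[[25,-10.2,0],[0,0,0]],[[25,-10.2,0],[0,0,0]],[[25,-10.2,0],[0,0,0]],[[25,-10.2,0],[0,0,0]],[[25,-10.2,0],[0,0,0]],[[25,-10.2,0],[0,0,0]],[[0,0,0],[0,0,-2]],[[0,0,28],[0,0,0]],[[0,0,28],[0,0,0]],[[0,0,28],[0,0,0]],[[0,0,28],[0,0,0]],[[0,0,4],[0,0,0]],[[0,0,0],[0,0,0]]], "squeeze": 20}}

```text
time_s: 13.38
eef_pos: [432.1, -299.1, 9.4]
ee_rot: [-0.001, -0.368, 0.93, 0.001]
force: [0.0, 0.1, -0.1]
grip_width: 0.867
```

{"fn": "play_rows", "kwargs": {"motion": [[[0,0,0],[0,0,0]],[[0,0,0],[0,0,0]],[[0,0,0],[0,0,0]],[[0,0,0],[0,0,0]],[[0,0,0],[0,0,0]],[[0,0,0],[0,0,0]],[[0,0,0],[0,0,0]],[[0,0,0],[0,0,0]]], "fingers": 40}}

```text
time_s: 14.05
eef_pos: [433.4, -300.5, 12.3]
ee_rot: [0.001, -0.367, 0.93, -0.002]
force: [-1.0, -0.0, 7.3]
grip_width: 0.603
```

{"fn": "play_rows", "kwargs": {"motion": [[[0,0,0],[0,0,0]],[[0,0,0],[0,0,0]],[[0,0,0],[0,0,0]],[[0,0,0],[0,0,0]],[[0,0,-18],[0,0,0]],[[0,0,-24],[0,0,0]]], "fingers": 74}}

```text
time_s: 14.55
eef_pos: [431.8, -298.8, 51.3]
ee_rot: [-0.001, -0.367, 0.93, 0.002]
force: [0.4, -0.3, 0.2]
grip_width: 0.866
```

{"fn": "play_rows", "kwargs": {"motion": [[[0,0,0],[0,0,-6]],[[0,0,0],[0,0,-6]],[[0,0,0],[0,0,-6]],[[0,0,0],[0,0,-6]],[[0,0,0],[0,0,-6]],[[0,0,0],[0,0,-6]],[[0,0,0],[0,0,-6]],[[0,0,0],[0,0,-6]],[[0,0,0],[0,0,-6]],[[0,0,0],[0,0,-6]],[[0,0,0],[0,0,-6]],[[0,0,0],[0,0,-6]],[[0,0,0],[0,0,-6]],[[0,0,0],[0,0,-6]],[[0,0,0],[0,0,-6]],[[0,0,0],[0,0,0]],[[0,0,20],[0,0,0]],[[0,0,20],[0,0,0]],[[0,0,0],[0,0,0]]]}}

```text
time_s: 16.13
eef_pos: [431.3, -298.2, 9.5]
ee_rot: [-0.001, 0.917, -0.4, -0.003]
force: [-0.2, 1.2, -0.6]
grip_width: 0.87
```

{"fn": "play_rows", "kwargs": {"motion": [[[0,0,0],[0,0,0]],[[0,0,0],[0,0,0]],[[0,0,0],[0,0,0]],[[0,0,0],[0,0,0]],[[0,0,0],[0,0,0]],[[0,0,0],[0,0,0]],[[0,0,0],[0,0,0]],[[0,0,0],[0,0,0]]], "fingers": 36, "squeeze": 40}}

```text
time_s: 16.8
eef_pos: [433.2, -300.2, 13.6]
ee_rot: [0.0, 0.917, -0.399, 0.001]
force: [-0.2, 0.1, 6.7]
grip_width: 0.55
```

```bash
python3 - <<'E'
from plan import *
from h import *
status()
B12=[BLOCK[0]+[0,0,12]]
both(B12,tan,(555,-58.7),27,24,name="b1")
E
```

```text
t 16.8 pos [ 433.2 -300.2   13.6] head -46.98 tilt 0.13 F [-0.2  0.1  6.7] w 47.0 q6 -0.01
b1 top [557.5 -58.6] 23.0 err 0.093 px 418
b1 scene [551.6 -55.8] 29.3 err 0.104 px 524
```

{"fn": "play_rows", "kwargs": {"motion": [[[0,0,-20],[0,0,0]],[[0,0,-28],[0,0,0]],[[0,0,-28],[0,0,0]],[[0,0,-28],[0,0,0]],[[0,0,0],[0,0,-6]],[[0,0,0],[0,0,-6]],[[0,0,0],[0,0,-6]],[[0,0,0],[0,0,-6]],[[0,0,0],[0,0,-6]],[[0,0,0],[0,0,-6]],[[0,0,0],[0,0,-6]],[[0,0,0],[0,0,-6]],[[0,0,0],[0,0,-6]],[[0,0,0],[0,0,-6]],[[0,0,0],[0,0,-6]],[[0,0,0],[0,0,-6]],[[0,0,0],[0,0,-6]],[[0,0,0],[0,0,-6]],[[0,0,0],[0,0,-6]],[[0,0,0],[0,0,-6]]]}}

```text
time_s: 18.57
eef_pos: [432.6, -299.6, 116.7]
ee_rot: [0.0, 0.909, 0.417, 0.0]
force: [0.2, 0.4, -0.7]
grip_width: 0.546
```

```bash
python3 - <<'E'
from plan import *
status()
s=np.round(st(2),1);print(s)
plan([(*s,116,53.1),(*s,40,None)])
E
```

```text
t 18.6 pos [ 432.6 -299.6  116.7] head 49.32 tilt 0.03 F [ 0.2  0.4 -0.7] w 46.6 q6 -1.69
[678.8 -73.7]
  turn z -3.78: 1 x -3.78
  to (np.float64(678.8), np.float64(-73.7), 116, 53.1): [328.5, 61.2, 0.7] = 12 x [27.37, 5.1, 0.06]
  to (np.float64(678.8), np.float64(-73.7), 40, None): [0.0, 0.0, 76.0] = 3 x [0.0, 0.0, 25.33]
```

{"fn": "play_rows", "kwargs": {"motion": [[[0,0,0],[0,0,-3.8]],[[27.4,5.1,0],[0,0,0]],[[27.4,5.1,0],[0,0,0]],[[27.4,5.1,0],[0,0,0]],[[27.4,5.1,0],[0,0,0]],[[27.4,5.1,0],[0,0,0]],[[27.4,5.1,0],[0,0,0]],[[27.4,5.1,0],[0,0,0]],[[27.4,5.1,0],[0,0,0]],[[27.4,5.1,0],[0,0,0]],[[27.4,5.1,0],[0,0,0]],[[27.4,5.1,0],[0,0,0]],[[27.1,5.1,0],[0,0,0]],[[0,0,25],[0,0,0]],[[0,0,25],[0,0,0]],[[0,0,24],[0,0,0]],[[0,0,0],[0,0,0]],[[0,0,0],[0,0,0]]]}}

```text
time_s: 20.07
eef_pos: [679.4, -74.7, 42.0]
ee_rot: [-0.001, 0.896, 0.445, -0.001]
force: [0.9, 0.6, 0.1]
grip_width: 0.55
```

```bash
python3 - <<'E'
from plan import *
status()
s=np.round(st(2),1)
plan([(*s,25.6,53.1)])
E
```

```text
t 20.1 pos [679.4 -74.7  42. ] head 52.83 tilt 0.10 F [0.9 0.6 0.1] w 47.0 q6 -1.20
  turn z -0.27: 1 x -0.27
  to (np.float64(678.8), np.float64(-73.7), 25.6, 53.1): [0.4, -1.1, 16.4] = 1 x [0.42, -1.06, 16.44]
```

{"fn": "play_rows", "kwargs": {"motion": [[[0.3,-0.8,8],[0,0,0]],[[0,0,8],[0,0,0]],[[0,0,0],[0,0,0]],[[0,0,0],[0,0,0]]]}}

```text
time_s: 20.4
eef_pos: [679.4, -74.1, 26.6]
ee_rot: [0.0, 0.896, 0.445, 0.0]
force: [-0.4, -0.5, -0.1]
grip_width: 0.553
```

```bash
python3 - <<'E'
from plan import *
from h import *
status()
# dispenser: yellow stripe and black outline fit from first images
T=cv2.imread("pics/top0.png")[...,::-1].copy();S=cv2.imread("pics/scene0.png")[...,::-1].copy()
for n,im in(("top",T),("scene",S)):
    H=hsv(im);y=near((abs(H[...,0]-26)<6)&(H[...,1]>150)&(H[...,2]>120),dict(top=(383,193),scene=(314,290))[n],25)
    ys,xs=np.nonzero(y);c=np.c_[xs,ys].mean(0);uv=np.c_[xs,ys]-c
    d=np.linalg.svd(uv)[2][0];print(n,"stripe",len(xs),c,np.round(unproj(c,92,n),1),[np.round(unproj(c+s*d*3,92,n)-unproj(c,92,n),2) for s in(1,)])
    blk=clean(near((H[...,2]<62),dict(top=(384,193),scene=(312,300))[n],26)|y)
    print(blk.sum())
    box=[prism(D,42,92)]
    x,e=fit(box,{n:blk},(640,-232),True);print(n,np.round(x[:2],1),np.degrees(x[2])%360,e)
    x,e=fit([prism(D,72,92)],{n:blk},(640,-232),True);print(n,np.round(x[:2],1),np.degrees(x[2])%360,e)
E
```

```text
t 20.4 pos [679.4 -74.1  26.6] head 52.84 tilt 0.02 F [-0.4 -0.5 -0.1] w 47.2 q6 -1.20
top stripe 19 [384.36842105 186.84210526] [ 635.  -228.2   92. ] [array([6.34, 2.74, 0.  ])]
532
top [ 622.2 -232.8] 24.73663569490661 0.09980571382319697
top [ 619.1 -229.7] 25.15824532107533 0.10474025317041162
scene stripe 20 [316.4  289.35] [ 631.3 -228.3   92. ] [array([4.63, 2.56, 0.  ])]
938
scene [ 622.5 -235.6] 125.08420409531816 0.17628853590016633
scene [ 624.5 -239.3] 119.35163641105737 0.263999888512619
```

{"fn": "play_rows", "kwargs": {"motion": [[[0,0,1.5],[0,0,0]],[[0,0,0],[0,0,0]],[[0,0,0],[0,0,0]]]}}

```text
time_s: 20.65
eef_pos: [679.8, -74.2, 25.6]
ee_rot: [0.0, 0.896, 0.445, 0.001]
force: [-0.4, -0.0, 2.8]
grip_width: 0.547
```

{"fn": "play_rows", "kwargs": {"motion": [[[0,0,0],[0,0,0]],[[0,0,0],[0,0,0]],[[0,0,0],[0,0,0]],[[0,0,0],[0,0,0]],[[0,0,-20],[0,0,0]],[[0,0,-28],[0,0,0]],[[0,0,-28],[0,0,0]],[[0,0,-34],[0,0,0]],[[0,0,0],[0,0,5.7]],[[0,0,0],[0,0,5.7]],[[0,0,0],[0,0,5.7]],[[0,0,0],[0,0,5.7]],[[0,0,0],[0,0,5.7]],[[0,0,0],[0,0,0]]], "fingers": 72}}

```text
time_s: 21.82
eef_pos: [679.3, -74.0, 134.7]
ee_rot: [-0.0, 0.978, 0.209, -0.0]
force: [0.1, -0.5, 0.1]
grip_width: 0.84
```

```bash
python3 - <<'E'
from plan import *
status()
plan([(621.7,-234,136,24.5),(621.7,-234,81,None)])
E
```

```text
t 21.8 pos [679.3 -74.  134.7] head 24.15 tilt 0.02 F [ 0.1 -0.5  0.1] w 71.8 q6 -0.70
  turn z -0.35: 1 x -0.35
  to (621.7, -234, 136, 24.5): [-118.7, 121.7, -1.3] = 6 x [-19.79, 20.29, -0.22]
  to (621.7, -234, 81, None): [0.0, 0.0, 55.0] = 2 x [0.0, 0.0, 27.5]
```

{"fn": "play_rows", "kwargs": {"motion": [[[-19.8,20.3,0],[0,0,0]],[[-19.8,20.3,0],[0,0,0]],[[-19.8,20.3,0],[0,0,0]],[[-19.8,20.3,0],[0,0,0]],[[-19.8,20.3,0],[0,0,0]],[[-19.7,20.2,0],[0,0,0]],[[0,0,20],[0,0,0]],[[0,0,12],[0,0,0]],[[0,0,0],[0,0,0]],[[0,0,0],[0,0,0]]]}}

```text
time_s: 22.65
eef_pos: [621.3, -232.9, 102.1]
ee_rot: [-0.001, 0.977, 0.212, -0.001]
force: [0.8, 0.6, 0.3]
grip_width: 0.84
```

```bash
python3 - <<'E'
from plan import *
from h import *
status()
B12=[BLOCK[0]+[0,0,12]]
both(B12,tan,(554.5,-58.7),27,24,name="b1")
both(B12,tan,(679.5,-74),27,24,name="b2")
t=snap("top");s=snap("scene")
a=np.zeros((600,800,3),np.uint8)
a[:,:400]=cv2.resize(t[150:255,340:410][:, :],(400,600),interpolation=cv2.INTER_CUBIC);a[:300,400:]=cv2.resize(s[235:340,260:400],(400,300),interpolation=cv2.INTER_CUBIC);a[300:,400:]=cv2.resize(t[155:245,240:360],(400,300),interpolation=cv2.INTER_CUBIC)
cv2.imwrite("pics/c4.png",a[...,::-1])
E
```

```text
t 22.6 pos [ 621.3 -232.9  102.1] head 24.48 tilt 0.11 F [0.8 0.6 0.3] w 71.7 q6 -0.96
b1 top [561.4 -52.6] 273.7 err 0.354 px 336
b1 scene [615.8 -37.4] 302.7 err 1.000 px 96
b2 top [684.6 -75.1] 141.7 err 0.147 px 407
b2 scene [675.6 -72.7] 130.0 err 0.138 px 595
```

View pics/c4.png

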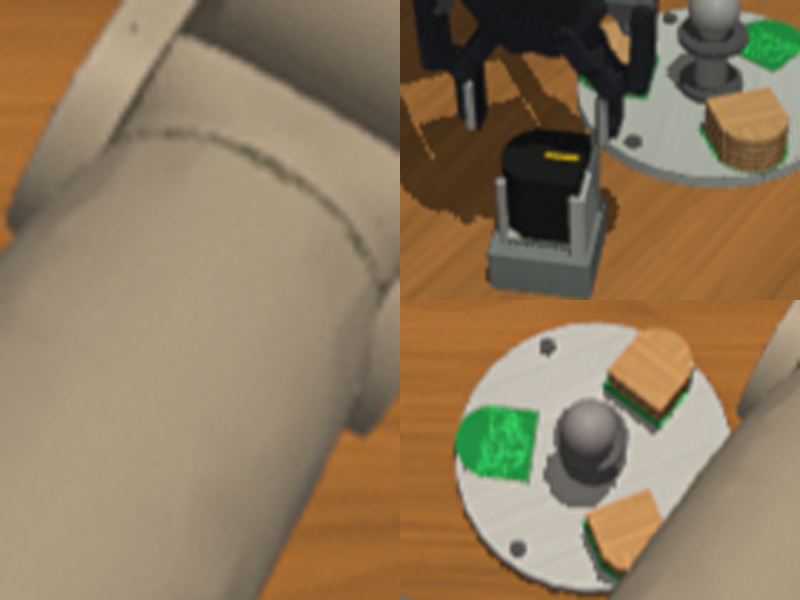

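```bash
python3 - <<'E'
from h import *
from plan import st
t=snap("top");s=snap("scene")
B12=[BLOCK[0]+[0,0,12]]
def zoom(im,n,c,k,w,parts,pose,col):
    uv=proj([c[0],c[1],27],n)[0];x,y=int(uv[0]-w/2),int(uv[1]-w/2)
    z=cv2.resize(im[y:y+w,x:x+w],None,fx=k,fy=k,interpolation=cv2.INTER_CUBIC)
    for P,po,cl in zip(parts,pose,col):
        q=(proj(place(P,*po),n)-[x-.5,y-.5])*k
        cv2.polylines(z,[cv2.convexHull(q.astype(np.int32))],True,cl,1,cv2.LINE_AA)
    return z
top30=lambda:np.c_[D,np.full(len(D),42.)]
bot=lambda:np.c_[D,np.full(len(D),12.)]
r=[]
for n,im,Jn,ph in(("top",t,(622.1,-29.9),83.3),("scene",s,(619.,-29.1),83.0)):
    row=[]
    for k in(2,1):
        m=np.array(Jn)+72*np.array([np.cos(np.radians(ph+120*k)),np.sin(np.radians(ph+120*k))])
        po=(*m,np.radians(ph+120*k+180))
        row.append(zoom(im,n,m,8,37,[top30(),bot()],[po,po],[(255,0,255),(0,0,255)]))
    r.append(np.hstack(row))
cv2.imwrite("pics/c5.png",np.vstack(r)[...,::-1])
E
```

```text
(no output)
```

View pics/c5.png

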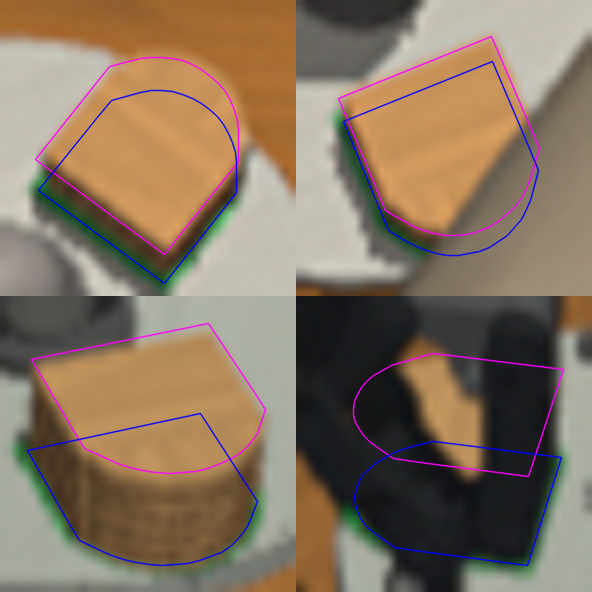

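The blocks match their marks to about 1–2 mm in both cameras: pink is the predicted top outline, blue the mark. Next I'll use the top lift to locate the dispenser precisely.

{"fn": "play_rows", "kwargs": {"motion": [[[0,0,10],[0,0,0]],[[0,0,11],[0,0,0]],[[0,0,0],[0,0,0]],[[0,0,0],[0,0,0]]], "squeeze": 20}}

```text
time_s: 23.38
eef_pos: [620.8, -233.5, 80.4]
ee_rot: [-0.001, 0.978, 0.211, -0.001]
force: [-0.2, -0.1, 0.0]
grip_width: 0.842
```

{"fn": "play_rows", "kwargs": {"motion": [[[0,0,0],[0,0,0]],[[0,0,0],[0,0,0]],[[0,0,0],[0,0,0]],[[0,0,0],[0,0,0]],[[0,0,0],[0,0,0]],[[0,0,0],[0,0,0]],[[0,0,0],[0,0,0]],[[0,0,0],[0,0,0]]], "fingers": 44}}

```text
time_s: 24.05
eef_pos: [621.4, -233.9, 81.9]
ee_rot: [0.0, 0.978, 0.211, 0.0]
force: [-0.0, -0.9, 0.5]
grip_width: 0.598
```

```bash
python3 - <<'E'
from plan import *
from h import *
status()
s=snap("scene")
crop(s,260,230,150,112,5,"c6")
E
```

```text
t 24.1 pos [ 621.4 -233.9   81.9] head 24.35 tilt 0.02 F [-0.  -0.9  0.5] w 51.1 q6 -0.96
```

View pics/c6.png

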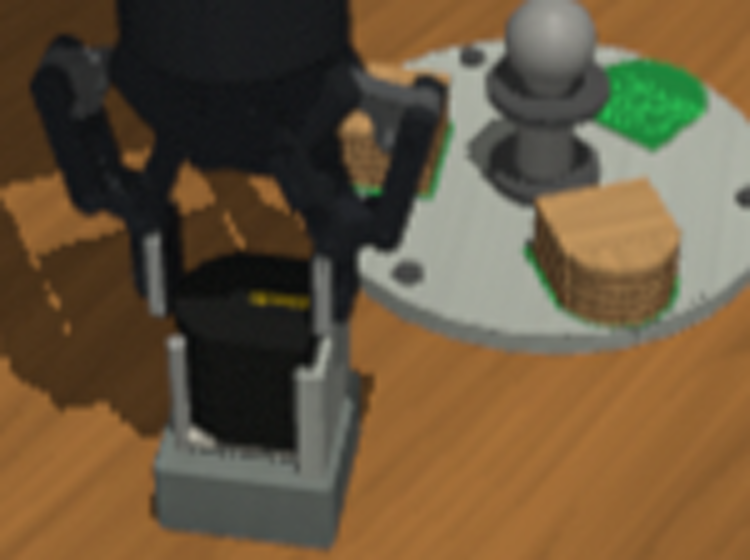

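{"fn": "play_rows", "kwargs": {"motion": [[[0,0,0],[0,0,0]],[[0,0,0],[0,0,0]],[[0,0,0],[0,0,0]],[[0,0,0],[0,0,0]],[[0,0,-15],[0,0,0]],[[0,0,-15],[0,0,0]]], "fingers": 70}}

```text
time_s: 24.6
eef_pos: [620.9, -233.6, 111.3]
ee_rot: [-0.001, 0.978, 0.211, -0.001]
force: [0.3, 0.3, 0.8]
grip_width: 0.819
```

{"fn": "play_rows", "kwargs": {"motion": [[[0,0,0],[0,0,6]],[[0,0,0],[0,0,6]],[[0,0,0],[0,0,6]],[[0,0,0],[0,0,6]],[[0,0,0],[0,0,6]],[[0,0,0],[0,0,6]],[[0,0,0],[0,0,6]],[[0,0,0],[0,0,6]],[[0,0,0],[0,0,6]],[[0,0,0],[0,0,6]],[[0,0,0],[0,0,6]],[[0,0,0],[0,0,6]],[[0,0,0],[0,0,6]],[[0,0,0],[0,0,6]],[[0,0,0],[0,0,6]],[[0,0,0],[0,0,0]],[[0,0,0],[0,0,0]]]}}

```text
time_s: 26.02
eef_pos: [621.3, -233.8, 111.8]
ee_rot: [-0.0, 0.841, -0.541, -0.0]
force: [0.6, 0.2, -0.0]
grip_width: 0.819
```

```bash
python3 - <<'E'
from plan import *
status();plan([(621.6,-233.9,81,-65.6)])
E
```

```text
t 26.0 pos [ 621.3 -233.8  111.8] head -65.47 tilt 0.01 F [ 0.6  0.2 -0. ] w 69.9 q6 0.61
  turn z 0.13: 1 x 0.13
  to (621.6, -233.9, 81, -65.6): [0.2, -0.2, 30.8] = 2 x [0.08, -0.1, 15.38]
```

{"fn": "play_rows", "kwargs": {"motion": [[[0,0,15],[0,0,0]],[[0,0,15],[0,0,0]],[[0,0,0],[0,0,0]],[[0,0,0],[0,0,0]]]}}

```text
time_s: 26.35
eef_pos: [621.1, -233.7, 81.5]
ee_rot: [0.0, 0.841, -0.541, -0.001]
force: [0.4, -0.2, 1.3]
grip_width: 0.82
```

{"fn": "play_rows", "kwargs": {"motion": [[[0,0,0],[0,0,0]],[[0,0,0],[0,0,0]],[[0,0,0],[0,0,0]],[[0,0,0],[0,0,0]],[[0,0,0],[0,0,0]],[[0,0,0],[0,0,0]],[[0,0,0],[0,0,0]],[[0,0,0],[0,0,0]]], "fingers": 36, "squeeze": 30}}

```text
time_s: 27.02
eef_pos: [621.6, -233.8, 82.0]
ee_rot: [-0.0, 0.84, -0.542, 0.0]
force: [2.1, 2.2, 1.9]
grip_width: 0.55
```

{"fn": "play_rows", "kwargs": {"motion": [[[0,0,-10],[0,0,0]],[[0,0,-15],[0,0,0]],[[0,0,-20],[0,0,0]],[[0,0,0],[0,0,0]],[[0,0,0],[0,0,0]]]}}

```text
time_s: 27.43
eef_pos: [621.6, -234.3, 127.9]
ee_rot: [0.0, 0.84, -0.542, 0.001]
force: [-0.1, 0.1, -1.8]
grip_width: 0.553
```

```bash
python3 - <<'E'
from plan import *
from h import *
status()
crop(snap("scene"),260,180,150,150,4,"c7")
s=np.round(st(1),1);print(s)
plan([(554.6,-58.6,126,-66.9),(554.6,-58.6,60,None)])
E
```

```text
t 27.4 pos [ 621.6 -234.3  127.9] head -65.66 tilt 0.11 F [-0.1  0.1 -1.8] w 47.2 q6 0.61
[555.  -58.7]
  turn z 1.24: 1 x 1.24
  to (554.6, -58.6, 126, -66.9): [-187.4, -7.7, 0.5] = 7 x [-26.77, -1.09, 0.07]
  to (554.6, -58.6, 60, None): [0.0, 0.0, 66.0] = 3 x [0.0, 0.0, 22.0]
```

View pics/c7.png

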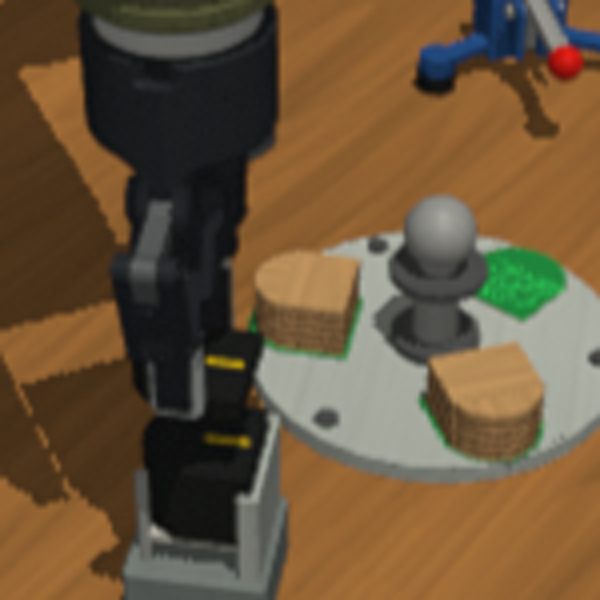

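{"fn": "play_rows", "kwargs": {"motion": [[[0,0,0],[0,0,1.2]],[[-26.8,-1.1,0],[0,0,0]],[[-26.8,-1.1,0],[0,0,0]],[[-26.8,-1.1,0],[0,0,0]],[[-26.8,-1.1,0],[0,0,0]],[[-26.8,-1.1,0],[0,0,0]],[[-26.8,-1.1,0],[0,0,0]],[[-26.6,-1.1,0],[0,0,0]],[[0,0,22],[0,0,0]],[[0,0,22],[0,0,0]],[[0,0,22],[0,0,0]],[[0,0,8],[0,0,0]],[[0,0,0],[0,0,0]],[[0,0,0],[0,0,0]]]}}

```text
time_s: 28.65
eef_pos: [554.9, -58.6, 53.0]
ee_rot: [0.0, 0.834, -0.551, -0.0]
force: [0.8, 0.8, 0.6]
grip_width: 0.547
```

```bash
python3 - <<'E'
from plan import *
from h import *
status()
plan([(554.6,-58.6,43,-66.9)])
B12=[BLOCK[0]+[0,0,12]]
both(B12,tan,(679.5,-74),27,24,name="b2",cams=("scene",))
both(CLAMP,blue,(493,280),20,45,np.radians([72,192,312]),name="clamp",cams=("scene",))
E
```

```text
t 28.6 pos [554.9 -58.6  53. ] head -66.88 tilt 0.02 F [0.8 0.8 0.6] w 46.7 q6 0.85
  turn z 0.02: 1 x 0.02
  to (554.6, -58.6, 43, -66.9): [-0.1, 0.2, 10.0] = 1 x [-0.13, 0.22, 9.95]
b2 scene [676.  -72.9] 129.9 err 0.137 px 595
clamp scene [490.5 283. ] 312.4 err 0.413 px 606
```

{"fn": "play_rows", "kwargs": {"motion": [[[0,0,6],[0,0,0]],[[0,0,4.5],[0,0,0]],[[0,0,0],[0,0,0]],[[0,0,0],[0,0,0]]]}}

```text
time_s: 29.08
eef_pos: [555.3, -58.7, 43.0]
ee_rot: [-0.0, 0.835, -0.551, 0.001]
force: [0.1, -0.2, 5.1]
grip_width: 0.547
```

```bash
python3 - <<'E'
from plan import *
status()
E
```

```text
t 29.1 pos [555.3 -58.7  43. ] head -66.86 tilt 0.09 F [ 0.1 -0.2  5.1] w 46.7 q6 0.85
```

{"fn": "play_rows", "kwargs": {"motion": [[[0,0,0],[0,0,0]],[[0,0,0],[0,0,0]],[[0,0,0],[0,0,0]],[[0,0,0],[0,0,0]],[[0,0,-20],[0,0,0]],[[0,0,-28],[0,0,0]],[[0,0,-28],[0,0,0]],[[26.8,1.1,0],[0,0,0]],[[26.8,1.1,0],[0,0,0]],[[26.8,1.1,0],[0,0,0]],[[26.8,1.1,0],[0,0,0]],[[26.8,1.1,0],[0,0,0]],[[26.8,1.1,0],[0,0,0]],[[26.8,1.1,0],[0,0,0]],[[0,0,0],[0,0,-1.2]],[[0,0,0],[0,0,0]],[[0,0,0],[0,0,0]]], "fingers": 70}}

```text
time_s: 30.5
eef_pos: [621.2, -233.4, 117.9]
ee_rot: [-0.0, 0.84, -0.542, -0.0]
force: [0.1, 0.3, 0.4]
grip_width: 0.815
```

```bash
python3 - <<'E'
from plan import *
from h import *
status()
plan([(621.6,-233.9,81,-65.6)])
crop(snap("scene"),250,190,170,125,4.5,"c8")
E
```

```text
t 30.5 pos [ 621.2 -233.4  117.9] head -65.66 tilt 0.06 F [0.1 0.3 0.4] w 69.6 q6 0.61
  turn z -0.06: 1 x -0.06
  to (621.6, -233.9, 81, -65.6): [0.6, -0.2, 36.9] = 2 x [0.29, -0.09, 18.46]
```

View pics/c8.png

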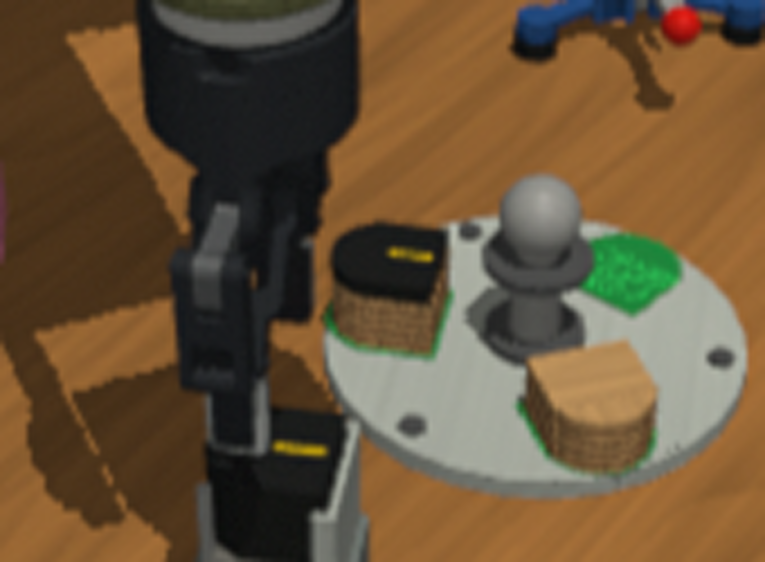

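{"fn": "play_rows", "kwargs": {"motion": [[[0.4,0,18],[0,0,0]],[[0,0,18],[0,0,0]],[[0,0,0],[0,0,0]],[[0,0,0],[0,0,0]]]}}

```text
time_s: 30.88
eef_pos: [621.3, -233.4, 82.1]
ee_rot: [0.0, 0.841, -0.542, -0.001]
force: [-0.3, -0.3, 0.6]
grip_width: 0.823
```

{"fn": "play_rows", "kwargs": {"motion": [[[0,0,0],[0,0,0]],[[0,0,0],[0,0,0]],[[0,0,0],[0,0,0]],[[0,0,0],[0,0,0]],[[0,0,0],[0,0,0]],[[0,0,0],[0,0,0]],[[0,0,0],[0,0,0]],[[0,0,0],[0,0,0]]], "fingers": 36, "squeeze": 30}}

```text
time_s: 31.55
eef_pos: [621.6, -234.4, 82.4]
ee_rot: [-0.0, 0.84, -0.542, 0.0]
force: [-0.3, 0.5, 1.2]
grip_width: 0.549
```

{"fn": "play_rows", "kwargs": {"motion": [[[0,0,-10],[0,0,0]],[[0,0,-15],[0,0,0]],[[0,0,-20],[0,0,0]],[[0,0,0],[0,0,0]],[[0,0,0],[0,0,0]]]}}

```text
time_s: 31.97
eef_pos: [622.0, -234.8, 128.4]
ee_rot: [0.0, 0.84, -0.542, 0.001]
force: [-0.5, -0.1, -1.1]
grip_width: 0.551
```

```bash
python3 - <<'E'
from plan import *
status()
plan([(679.5,-74.0,127,52.9)])
E
```

```text
t 32.0 pos [ 622.  -234.8  128.4] head -65.66 tilt 0.13 F [-0.5 -0.1 -1.1] w 47.0 q6 0.61
  turn z -118.56: 20 x -5.93
  to (679.5, -74.0, 127, 52.9): [163.0, -51.1, 1.4] = 6 x [27.16, -8.52, 0.24]
```

{"fn": "play_rows", "kwargs": {"motion": [[[0,0,0],[0,0,-6]],[[0,0,0],[0,0,-6]],[[0,0,0],[0,0,-6]],[[0,0,0],[0,0,-6]],[[0,0,0],[0,0,-6]],[[0,0,0],[0,0,-6]],[[0,0,0],[0,0,-6]],[[0,0,0],[0,0,-6]],[[0,0,0],[0,0,-6]],[[0,0,0],[0,0,-6]],[[0,0,0],[0,0,-6]],[[0,0,0],[0,0,-6]],[[0,0,0],[0,0,-6]],[[0,0,0],[0,0,-6]],[[0,0,0],[0,0,-6]],[[0,0,0],[0,0,-6]],[[0,0,0],[0,0,-6]],[[0,0,0],[0,0,-6]],[[0,0,0],[0,0,-6]],[[0,0,0],[0,0,-4.5]]]}}

```text
time_s: 33.63
eef_pos: [621.1, -234.3, 126.0]
ee_rot: [-0.001, 0.894, 0.447, -0.001]
force: [0.0, 0.2, -1.4]
grip_width: 0.55
```

{"fn": "play_rows", "kwargs": {"motion": [[[27.2,-8.5,0],[0,0,0]],[[27.2,-8.5,0],[0,0,0]],[[27.2,-8.5,0],[0,0,0]],[[27.2,-8.5,0],[0,0,0]],[[27.2,-8.5,0],[0,0,0]],[[27.1,-8.5,0],[0,0,0]],[[0,0,25],[0,0,0]],[[0,0,25],[0,0,0]],[[0,0,24],[0,0,0]],[[0,0,0],[0,0,0]],[[0,0,0],[0,0,0]],[[0,0,0],[0,0,0]]]}}

```text
time_s: 34.63
eef_pos: [680.0, -74.0, 54.5]
ee_rot: [0.001, 0.896, 0.445, 0.001]
force: [0.4, 0.3, 0.5]
grip_width: 0.547
```

```bash
python3 - <<'E'
from plan import *
status()
plan([(679.5,-74.0,42.5,52.9)])
E
```

```text
t 34.6 pos [680.  -74.   54.5] head 52.84 tilt 0.09 F [0.4 0.3 0.5] w 46.8 q6 -1.20
  turn z -0.06: 1 x -0.06
  to (679.5, -74.0, 42.5, 52.9): [-0.3, -0.4, 12.0] = 1 x [-0.33, -0.35, 12.01]
```

{"fn": "play_rows", "kwargs": {"motion": [[[-0.3,-0.3,7],[0,0,0]],[[0,0,5],[0,0,0]],[[0,0,0],[0,0,0]],[[0,0,0],[0,0,0]]]}}

```text
time_s: 34.97
eef_pos: [680.0, -74.1, 43.5]
ee_rot: [0.001, 0.896, 0.445, 0.001]
force: [-1.2, -0.5, 7.4]
grip_width: 0.552
```

{"fn": "play_rows", "kwargs": {"motion": [[[0,0,0],[0,0,0]],[[0,0,0],[0,0,0]],[[0,0,0],[0,0,0]],[[0,0,0],[0,0,0]],[[0,0,-20],[0,0,0]],[[0,0,-28],[0,0,0]],[[0,0,-28],[0,0,0]],[[0,0,-28],[0,0,0]],[[0,0,-28],[0,0,0]],[[0,0,0],[0,0,0]]], "fingers": 70}}

```text
time_s: 35.8
eef_pos: [680.9, -74.1, 179.8]
ee_rot: [0.003, 0.895, 0.445, 0.004]
force: [0.3, 0.8, 1.5]
grip_width: 0.818
```

```bash
python3 - <<'E'
from plan import *
from h import *
status()
both(CLAMP,blue,(493,280),20,45,np.radians([72,192,312]),name="clamp")
t=snap("top");s=snap("scene")
H=hsv(t);m=near((H[...,1]>200)&((H[...,0]<6)|(H[...,0]>174))&(H[...,2]>90),(199,214),15);ys,xs=np.nonzero(m);kt=(xs.mean(),ys.mean());print("knob top",kt,unproj(kt,58,"top"))
H=hsv(s);m=near((H[...,1]>180)&((H[...,0]<6)|(H[...,0]>174))&(H[...,2]>90),(402,195),12);ys,xs=np.nonzero(m);k2=(xs.mean(),ys.mean());print("knob scene",k2,unproj(k2,58,"scene"))
a=np.zeros((600,800,3),np.uint8)
a[:300,:400]=cv2.resize(t[155:245,240:360],(400,300),interpolation=cv2.INTER_CUBIC)
a[:300,400:]=cv2.resize(s[225:315,310:430],(400,300),interpolation=cv2.INTER_CUBIC)
a[300:,:400]=cv2.resize(t[200:290,115:235],(400,300),interpolation=cv2.INTER_CUBIC)
a[300:,400:]=cv2.resize(s[155:215,350:430],(400,300),interpolation=cv2.INTER_CUBIC)
cv2.imwrite("pics/c9.png",a[...,::-1])
E
```

```text
t 35.8 pos [680.9 -74.1 179.8] head 52.85 tilt 0.57 F [0.3 0.8 1.5] w 69.9 q6 -1.20
clamp top [496.9 278.1] 312.6 err 0.306 px 968
clamp scene [366.5 409.4] 232.9 err 1.000 px 116
knob top (np.float64(199.1153846153846), np.float64(213.76923076923077)) [575.49535318 192.88172697  58.        ]
knob scene (np.float64(400.3777777777778), np.float64(195.17777777777778)) [568.8530292  195.00736716  58.        ]
```

View pics/c9.png

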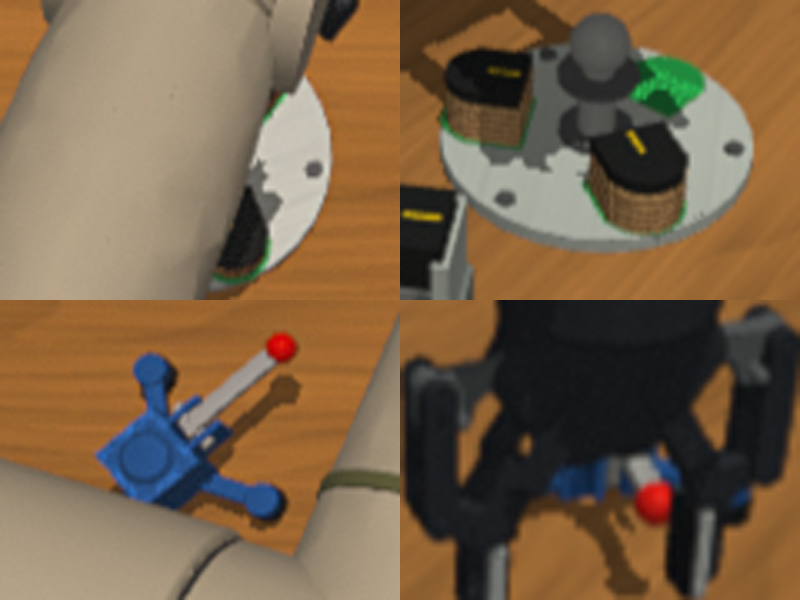

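Both lifts sit squarely on the blocks. The clamp's knob is at (281,347) in the crop with the lever down. Next I'll raise the lever.

```bash
python3 - <<'E'
from plan import *
status()
plan([(573.3,192.3,178,42.5),(573.3,192.3,46,None)])
E
```

```text
t 36.0 pos [678.5 -73.5 171.7] head 52.85 tilt 0.14 F [-0.1 -0.6 -1.4] w 69.7 q6 -1.20
  turn z 10.35: 2 x 5.17
  to (573.3, 192.3, 178, 42.5): [102.0, -267.1, -6.3] = 10 x [10.2, -26.71, -0.63]
  to (573.3, 192.3, 46, None): [0.0, 0.0, 132.0] = 5 x [0.0, 0.0, 26.4]
```

{"fn": "play_rows", "kwargs": {"motion": [[[0,0,0],[0,0,5.2]],[[0,0,0],[0,0,5.2]],[[10.2,-26.7,0],[0,0,0]],[[10.2,-26.7,0],[0,0,0]],[[10.2,-26.7,0],[0,0,0]],[[10.2,-26.7,0],[0,0,0]],[[10.2,-26.7,0],[0,0,0]],[[10.2,-26.7,0],[0,0,0]],[[10.2,-26.7,0],[0,0,0]],[[10.2,-26.7,0],[0,0,0]],[[10.2,-26.7,0],[0,0,0]],[[10.2,-26.7,0],[0,0,0]],[[0,0,26],[0,0,0]],[[0,0,26],[0,0,0]],[[0,0,26],[0,0,0]],[[0,0,0],[0,0,0]],[[0,0,0],[0,0,0]]], "fingers": 50}}

```text
time_s: 37.42
eef_pos: [573.3, 192.0, 94.0]
ee_rot: [-0.0, 0.932, 0.362, -0.002]
force: [0.6, 0.1, 0.5]
grip_width: 0.581
```

```bash
python3 - <<'E'
from plan import *
from h import *
status()
t=snap("top");s=snap("scene")
both(CLAMP,blue,(493,280),20,45,np.radians([72,192,312]),name="clamp")
a=np.zeros((600,800,3),np.uint8)
a[:300,:400]=cv2.resize(t[155:245,240:360],(400,300),interpolation=cv2.INTER_CUBIC)
a[:300,400:]=cv2.resize(s[225:315,310:430],(400,300),interpolation=cv2.INTER_CUBIC)
a[300:,:400]=cv2.resize(t[190:280,135:255],(400,300),interpolation=cv2.INTER_CUBIC)
a[300:,400:]=cv2.resize(s[140:215,350:450],(400,300),interpolation=cv2.INTER_CUBIC)
cv2.imwrite("pics/c10.png",a[...,::-1])
plan([(573.3,192.3,46,42.5)])
E
```

```text
t 37.4 pos [573.3 192.   94. ] head 42.44 tilt 0.22 F [0.6 0.1 0.5] w 49.6 q6 -0.61
clamp top [495.4 281.6] 74.6 err 0.733 px 105
clamp scene [489.1 281.4] 194.9 err 0.707 px 502
  turn z -0.06: 1 x -0.06
  to (573.3, 192.3, 46, 42.5): [-1.1, -1.1, 50.9] = 2 x [-0.55, -0.56, 25.44]
```

View pics/c10.png

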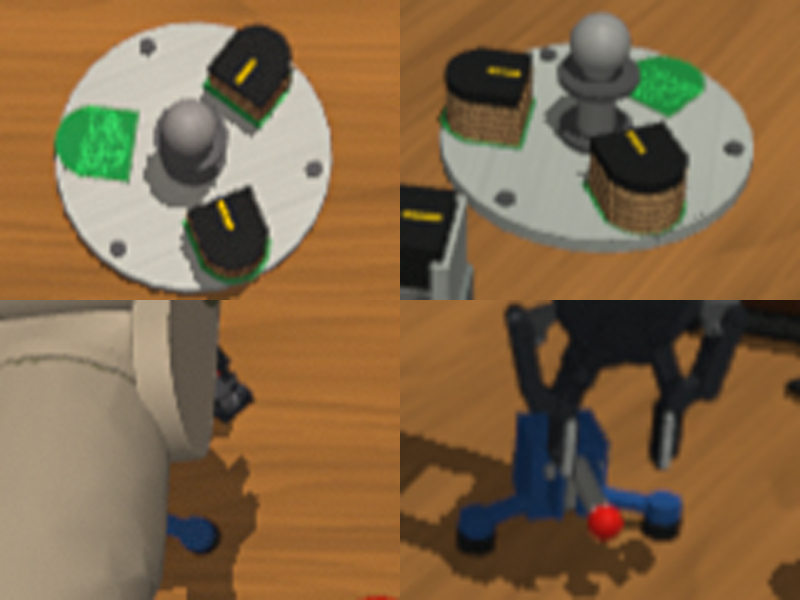

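{"fn": "play_rows", "kwargs": {"motion": [[[-0.5,-0.5,17],[0,0,0]],[[0,0,17],[0,0,0]],[[0,0,16],[0,0,0]],[[0,0,0],[0,0,0]],[[0,0,0],[0,0,0]]], "squeeze": 20}}

```text
time_s: 38.03
eef_pos: [573.6, 192.2, 46.0]
ee_rot: [0.0, 0.932, 0.362, 0.0]
force: [-0.3, -0.7, 0.3]
grip_width: 0.591
```

{"fn": "play_rows", "kwargs": {"motion": [[[0,0,0],[0,0,0]],[[0,0,0],[0,0,0]],[[0,0,0],[0,0,0]],[[0,0,0],[0,0,0]],[[0,0,0],[0,0,0]],[[0,0,0],[0,0,0]],[[0,0,0],[0,0,0]]], "fingers": 14}}

```text
time_s: 38.62
eef_pos: [574.1, 192.3, 46.0]
ee_rot: [0.0, 0.932, 0.362, 0.001]
force: [3.6, 0.1, 4.5]
grip_width: 0.235
```

```bash
python3 - <<'E'
from plan import *
status()
E
```

```text
t 38.6 pos [574.1 192.3  46. ] head 42.44 tilt 0.12 F [3.6 0.1 4.5] w 20.1 q6 -0.61
```

{"fn": "play_rows", "kwargs": {"motion": [[[0,-1,-8],[0,0,0]],[[0,-1.8,-7.8],[0,0,0]],[[0,-2.6,-7.6],[0,0,0]],[[0,-3.3,-7.3],[0,0,0]],[[0,-4,-6.9],[0,0,0]],[[0,-4.7,-6.5],[0,0,0]],[[0,-5.3,-6],[0,0,0]],[[0,-5.9,-5.5],[0,0,0]],[[0,-6.4,-4.8],[0,0,0]],[[0,-6.8,-4.2],[0,0,0]],[[0,0,0],[0,0,0]],[[0,0,0],[0,0,0]]]}}

```text
time_s: 39.62
eef_pos: [545.1, 223.4, 110.4]
ee_rot: [0.0, 0.932, 0.362, 0.0]
force: [-0.5, -1.3, 2.5]
grip_width: 0.238
```

```bash
python3 - <<'E'
from plan import *
from h import *
status()
crop(snap("scene"),320,110,160,120,5,"c11")
E
```

```text
t 39.6 pos [545.1 223.4 110.4] head 42.49 tilt 0.04 F [-0.5 -1.3  2.5] w 20.3 q6 -0.55
```

View pics/c11.png

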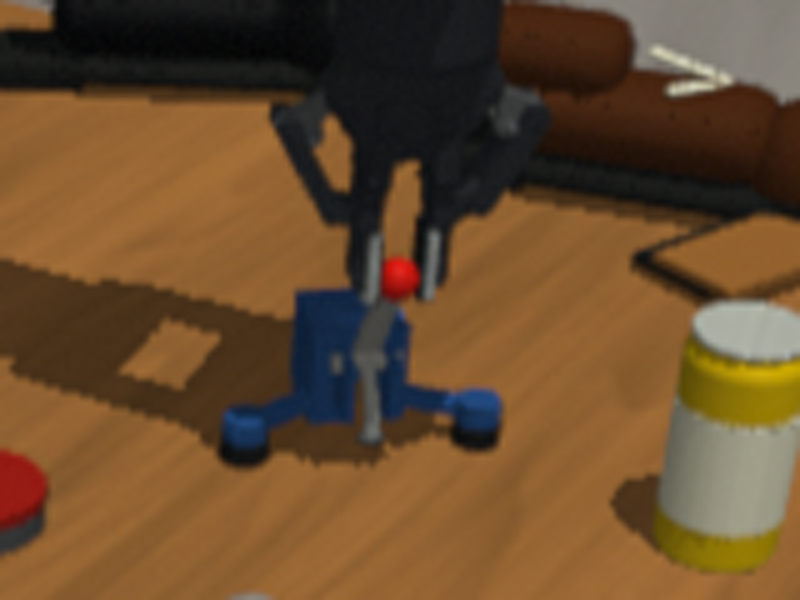

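{"fn": "play_rows", "kwargs": {"motion": [[[0,0,0],[0,0,0]],[[0,0,0],[0,0,0]],[[0,0,0],[0,0,0]],[[0,0,0],[0,0,0]],[[0,0,0],[0,0,0]],[[0,0,-22],[0,0,0]],[[0,0,-23],[0,0,0]],[[0,-24.7,0],[0,0,0]],[[0,-24.7,0],[0,0,0]],[[0,-24.7,0],[0,0,0]],[[0,0,0],[0,0,0]],[[0,0,0],[0,0,0]]], "fingers": 74}}

```text
time_s: 40.67
eef_pos: [494.8, 278.4, 155.1]
ee_rot: [0.0, 0.932, 0.363, 0.0]
force: [0.1, -0.5, -0.4]
grip_width: 0.865
```

```bash
python3 - <<'E'
from plan import *
from h import *
status()
s=snap("scene")
H=hsv(s);m=near((H[...,1]>180)&((H[...,0]<6)|(H[...,0]>174))&(H[...,2]>90),(400,165),14);ys,xs=np.nonzero(m);k2=(xs.mean(),ys.mean());print("knob scene",len(xs),k2)
for th in(.7,.8,.9,1.,1.1):
    a=.075+th;x=36+80.2*np.cos(a);z=52+80.2*np.sin(a);P=place(np.array([[x,0,z]]),491.7,279.1,np.radians(312.5));print(th,proj(P,"scene"))
x,e=fit(CLAMP,{"scene":clean(near(blue(s),(390,185),45))},(490,281),np.radians([312,]));print(x,e)
plan([(494.7,277.7,32,42.5)])
E
```

```text
t 40.7 pos [494.8 278.4 155.1] head 42.55 tilt 0.01 F [ 0.1 -0.5 -0.4] w 73.9 q6 -0.44
knob scene 52 (np.float64(398.75), np.float64(165.3846153846154))
0.7 [[399.90921215 172.93854746]]
0.8 [[399.50103054 169.80896838]]
0.9 [[399.02385299 166.82079808]]
1.0 [[398.48381743 164.00885533]]
1.1 [[397.88784761 161.40504273]]
[489.52214422 282.30880437   5.44857397] 0.38920640581072186
  turn z -0.02: 1 x -0.02
  to (494.7, 277.7, 32, 42.5): [-0.5, -0.5, 123.0] = 5 x [-0.1, -0.09, 24.6]
```

{"fn": "play_rows", "kwargs": {"motion": [[[-0.4,0,25],[0,0,0]],[[0,0,25],[0,0,0]],[[0,0,25],[0,0,0]],[[0,0,25],[0,0,0]],[[0,0,12],[0,0,0]],[[0,0,11],[0,0,0]],[[0,0,0],[0,0,0]],[[0,0,0],[0,0,0]]]}}

```text
time_s: 41.38
eef_pos: [495.5, 277.3, 32.4]
ee_rot: [0.0, 0.932, 0.362, 0.0]
force: [0.6, 0.5, 0.6]
grip_width: 0.866
```

{"fn": "play_rows", "kwargs": {"motion": [[[0,0,0],[0,0,0]],[[0,0,0],[0,0,0]],[[0,0,0],[0,0,0]],[[0,0,0],[0,0,0]],[[0,0,0],[0,0,0]],[[0,0,0],[0,0,0]],[[0,0,0],[0,0,0]],[[0,0,0],[0,0,0]],[[0,0,0],[0,0,0]],[[0,0,0],[0,0,0]]], "fingers": 40, "squeeze": 60}}

```text
time_s: 42.22
eef_pos: [495.6, 277.6, 33.4]
ee_rot: [0.0, 0.932, 0.362, 0.001]
force: [-1.0, -1.5, 4.9]
grip_width: 0.588
```

```bash
python3 - <<'E'
from plan import *
status()
E
```

```text
t 42.2 pos [495.6 277.6  33.4] head 42.46 tilt 0.12 F [-1.  -1.5  4.9] w 50.2 q6 -0.44
```

{"fn": "play_rows", "kwargs": {"motion": [[[0,0,-10],[0,0,0]],[[0,0,-20],[0,0,0]],[[0,0,-20],[0,0,0]],[[0,0,-25],[0,0,0]],[[0,0,-25],[0,0,0]],[[0,0,-26],[0,0,0]],[[0,0,-12],[0,0,0]],[[0,0,0],[0,0,0]],[[0,0,0],[0,0,5]],[[0,0,0],[0,0,5]],[[0,0,0],[0,0,5]],[[0,0,0],[0,0,5]],[[0,0,0],[0,0,5]],[[0,0,0],[0,0,5]],[[0,0,0],[0,0,5]],[[0,0,0],[0,0,5]],[[0,0,0],[0,0,5]],[[0,0,0],[0,0,4.4]],[[0,0,0],[0,0,0]],[[0,0,0],[0,0,0]]]}}

```text
time_s: 43.88
eef_pos: [494.3, 277.3, 168.9]
ee_rot: [0.0, 0.998, -0.059, -0.001]
force: [-0.5, -0.2, -7.1]
grip_width: 0.584
```

```bash
python3 - <<'E'
from plan import *
from h import *
status()
print(ctrl.sense()["wrist_torque"])
plan([(621.1,-31,170,-6.9),(621.1,-31,130,None)],vmax=22)
E
```

```text
t 43.9 pos [494.3 277.3 168.9] head -6.82 tilt 0.12 F [-0.5 -0.2 -7.1] w 49.8 q6 0.42
[ 0.01117008 -0.06748061  0.04068803]
  turn z 0.08: 1 x 0.08
  to (621.1, -31, 170, -6.9): [162.9, 290.8, -1.1] = 16 x [10.18, 18.18, -0.07]
  to (621.1, -31, 130, None): [0.0, 0.0, 40.0] = 2 x [0.0, 0.0, 20.0]
```

{"fn": "play_rows", "kwargs": {"motion": [[[10.2,18.2,0],[0,0,0]],[[10.2,18.2,0],[0,0,0]],[[10.2,18.2,0],[0,0,0]],[[10.2,18.2,0],[0,0,0]],[[10.2,18.2,0],[0,0,0]],[[10.2,18.2,0],[0,0,0]],[[10.2,18.2,0],[0,0,0]],[[10.2,18.2,0],[0,0,0]],[[10.2,18.2,0],[0,0,0]],[[10.2,18.2,0],[0,0,0]],[[10.2,18.2,0],[0,0,0]],[[10.2,18.2,0],[0,0,0]],[[10.2,18.2,0],[0,0,0]],[[10.2,18.2,0],[0,0,0]],[[10.2,18.2,0],[0,0,0]],[[10,17.8,0],[0,0,0]],[[0,0,0],[0,0,0]],[[0,0,0],[0,0,0]],[[0,0,0],[0,0,0]]]}}

```text
time_s: 45.47
eef_pos: [621.1, -30.5, 169.3]
ee_rot: [-0.0, 0.998, -0.06, -0.001]
force: [0.0, -0.0, -6.5]
grip_width: 0.586
```

```bash
python3 - <<'E'
from plan import *
from h import *
status()
plan([(621.1,-31,130,-6.9)])
s=snap("scene");t=snap("top")
# predicted clamp outline (scene bias) and feet
p=ctrl.sense()["eef_pos"];z=p[2]-33.4
C=[P+[0,0,z] for P in CLAMP]
x,e=fit(C,{"scene":clean(near(blue(s),proj([p[0],p[1],z+35],"scene")[0],70))},(p[0]-2,p[1]),np.radians([263.1]));print("scene fit",x[:2],np.degrees(x[2]),e)
overlay(s,C,x,"scene")
a=np.zeros((600,800,3),np.uint8)
a[:,:500]=cv2.resize(s[130:310,295:445],(500,600),interpolation=cv2.INTER_CUBIC);a[:400,500:]=cv2.resize(t[140:240,260:335],(300,400),interpolation=cv2.INTER_CUBIC)
cv2.imwrite("pics/c12.png",a[...,::-1])
E
```

```text
t 45.5 pos [621.1 -30.5 169.3] head -6.87 tilt 0.08 F [ 0.  -0.  -6.5] w 50.0 q6 -0.12
  turn z 0.03: 1 x 0.03
  to (621.1, -31, 130, -6.9): [0.1, 0.5, 39.3] = 2 x [0.04, 0.27, 19.66]
scene fit [616.72096627 -25.86977534] 263.4838642526026 0.5070819042898312
```

View pics/c12.png

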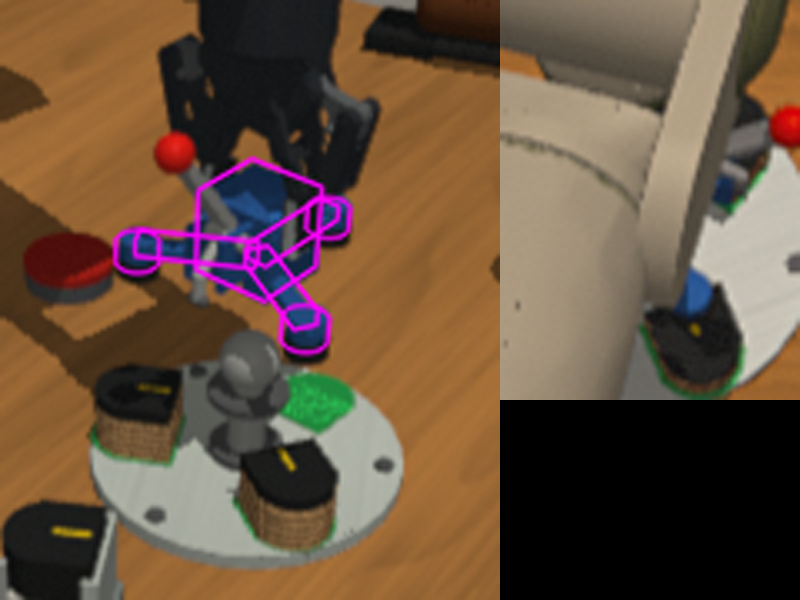

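{"fn": "play_rows", "kwargs": {"motion": [[[0,0.3,15],[0,0,0]],[[0,0,15],[0,0,0]],[[0,0,10],[0,0,0]],[[0,0,5],[0,0,0]],[[0,0,5],[0,0,0]],[[0,0,0],[0,0,0]],[[0,0,0],[0,0,0]],[[0,0,0],[0,0,0]]]}}

```text
time_s: 46.23
eef_pos: [621.8, -31.3, 120.7]
ee_rot: [0.0, 0.998, -0.061, 0.001]
force: [0.2, 1.2, -6.5]
grip_width: 0.589
```

{"fn": "play_rows", "kwargs": {"motion": [[[0,0,4],[0,0,0]],[[0,0,4],[0,0,0]],[[0,0,4],[0,0,0]],[[0,0,0],[0,0,0]],[[0,0,0],[0,0,0]]]}}

```text
time_s: 46.65
eef_pos: [620.8, -31.1, 107.1]
ee_rot: [-0.0, 0.998, -0.061, -0.001]
force: [-2.9, 0.9, -9.1]
grip_width: 0.588
```

```bash
python3 - <<'E'
from plan import *
status()
E
```

```text
t 46.6 pos [620.8 -31.1 107.1] head -6.95 tilt 0.13 F [-2.9  0.9 -9.1] w 50.2 q6 -0.12
```

{"fn": "play_rows", "kwargs": {"motion": [[[-0.7,0,4],[0,0,0]],[[0,0,4],[0,0,0]],[[0,0,4],[0,0,0]],[[0,0,0],[0,0,0]],[[0,0,0],[0,0,0]]]}}

```text
time_s: 47.07
eef_pos: [620.6, -31.1, 95.2]
ee_rot: [-0.0, 0.998, -0.061, -0.0]
force: [-3.2, 0.7, -9.2]
grip_width: 0.589
```

```bash
python3 - <<'E'
from plan import *
status()
E
```

```text
t 47.1 pos [620.6 -31.1  95.2] head -6.95 tilt 0.05 F [-3.2  0.7 -9.2] w 50.3 q6 -0.12
```

{"fn": "play_rows", "kwargs": {"motion": [[[-0.8,0,3],[0,0,0]],[[0,0,3],[0,0,0]],[[0,0,2],[0,0,0]],[[0,0,0],[0,0,0]],[[0,0,0],[0,0,0]]]}}

```text
time_s: 47.48
eef_pos: [620.2, -31.1, 87.9]
ee_rot: [0.0, 0.998, -0.061, 0.0]
force: [-0.6, 0.6, -6.6]
grip_width: 0.585
```

{"fn": "play_rows", "kwargs": {"motion": [[[0,0,1],[0,0,0]],[[0,0,1],[0,0,0]],[[0,0,0],[0,0,0]],[[0,0,0],[0,0,0]]]}}

```text
time_s: 47.82
eef_pos: [620.0, -31.0, 85.9]
ee_rot: [0.0, 0.998, -0.061, 0.0]
force: [-0.2, 0.2, -6.4]
grip_width: 0.585
```

```bash
python3 - <<'E'
from plan import *
status()
E
```

```text
t 47.8 pos [620.  -31.   85.9] head -6.95 tilt 0.00 F [-0.2  0.2 -6.4] w 50.0 q6 -0.12
```

{"fn": "play_rows", "kwargs": {"motion": [[[0,0,1],[0,0,0]],[[0,0,1],[0,0,0]],[[0,0,0],[0,0,0]],[[0,0,0],[0,0,0]]]}}

```text
time_s: 48.15
eef_pos: [620.2, -31.0, 85.4]
ee_rot: [0.0, 0.998, -0.061, 0.001]
force: [-5.4, 1.7, 3.3]
grip_width: 0.587
```

```bash
python3 - <<'E'
from plan import *
status()
E
```

```text
t 48.1 pos [620.2 -31.   85.4] head -6.94 tilt 0.08 F [-5.4  1.7  3.3] w 50.1 q6 -0.12
```

{"fn": "play_rows", "kwargs": {"motion": [[[0,0,0],[0,0,0]],[[0,0,0],[0,0,0]],[[0,0,0],[0,0,0]],[[0,0,0],[0,0,0]],[[0,0,0],[0,0,0]],[[0,0,0],[0,0,0]]], "fingers": 74}}

```text
time_s: 48.65
eef_pos: [620.1, -31.1, 84.0]
ee_rot: [0.0, 0.998, -0.061, 0.0]
force: [-0.2, 0.9, 0.1]
grip_width: 0.868
```

```bash
python3 - <<'E'
from plan import *
from h import *
status()
s=snap("scene")
C=[P+[0,0,52] for P in CLAMP]
x,e=fit(C,{"scene":clean(near(blue(s),proj([620,-31,87],"scene")[0],60))},(617,-29),np.radians([263.1]));print("scene fit",x[:2],np.degrees(x[2]),e)
H=hsv(s);m=(H[...,1]>180)&((H[...,0]<6)|(H[...,0]>174))&(H[...,2]>90)
m=near(m,proj([612,-105,174],"scene")[0],25);ys,xs=np.nonzero(m);print("knob",len(xs),xs.mean(),ys.mean())
for th in(.8,.9,1.,1.1):
    a=.075+th;q=36+80.2*np.cos(a);z=104+80.2*np.sin(a);print(th,proj(place(np.array([[q,0,z]]),617,-29.6,np.radians(263.1)),"scene"))
E
```

```text
t 48.6 pos [620.1 -31.1  84. ] head -6.96 tilt 0.02 F [-0.2  0.9  0.1] w 74.2 q6 -0.12
scene fit [616.63994043 -28.21757805] 263.80406178048344 0.4483789042319606
knob 103 346.4854368932039 214.92233009708738
0.8 [[341.22048761 220.87859494]]
0.9 [[343.53430009 217.26804153]]
1.0 [[345.99823602 213.87075061]]
1.1 [[348.58146317 210.72686282]]
```

{"fn": "play_rows", "kwargs": {"motion": [[[0,0,-16],[0,0,0]],[[0,0,-25],[0,0,0]],[[0,0,-30],[0,0,0]],[[0,0,-30],[0,0,0]],[[0,0,-30],[0,0,0]],[[0,25,0],[0,0,0]],[[0,25,0],[0,0,0]],[[0,26,0],[0,0,0]],[[0,0,0],[0,0,0]],[[0,0,0],[0,0,0]]], "squeeze": 20}}

```text
time_s: 49.53
eef_pos: [610.6, -107.4, 214.8]
ee_rot: [-0.0, 0.998, -0.062, -0.0]
force: [-0.0, 0.7, -0.1]
grip_width: 0.861
```

```bash
python3 - <<'E'
from plan import *
from h import *
status()
plan([(610.9,-106.5,161,-6.9)])
s=snap("scene");t=snap("top")
x,e=fit([P+[0,0,52] for P in CLAMP],{"scene":clean(near(blue(s),proj([620,-31,87],"scene")[0],60))},(617,-29),np.radians([263.1]));print("scene fit",x[:2],np.degrees(x[2]),e)
H=hsv(s);m=(H[...,1]>180)&((H[...,0]<6)|(H[...,0]>174))&(H[...,2]>90)
m=near(m,(346,215),12);ys,xs=np.nonzero(m);print("knob",len(xs),xs.mean(),ys.mean())
a=np.zeros((600,800,3),np.uint8)
a[:,:]=cv2.resize(s[165:315,285:485],(800,600),interpolation=cv2.INTER_CUBIC)
cv2.imwrite("pics/c13.png",a[...,::-1])
E
```

```text
t 49.5 pos [ 610.6 -107.4  214.8] head -7.06 tilt 0.02 F [-0.   0.7 -0.1] w 73.5 q6 -0.24
  turn z -0.16: 1 x -0.16
  to (610.9, -106.5, 161, -6.9): [0.2, -0.9, 53.8] = 2 x [0.1, -0.47, 26.88]
scene fit [617.77980738 -28.09165904] 264.0858202086455 0.2515598744442118
knob 90 346.22222222222223 215.25555555555556
```

View pics/c13.png

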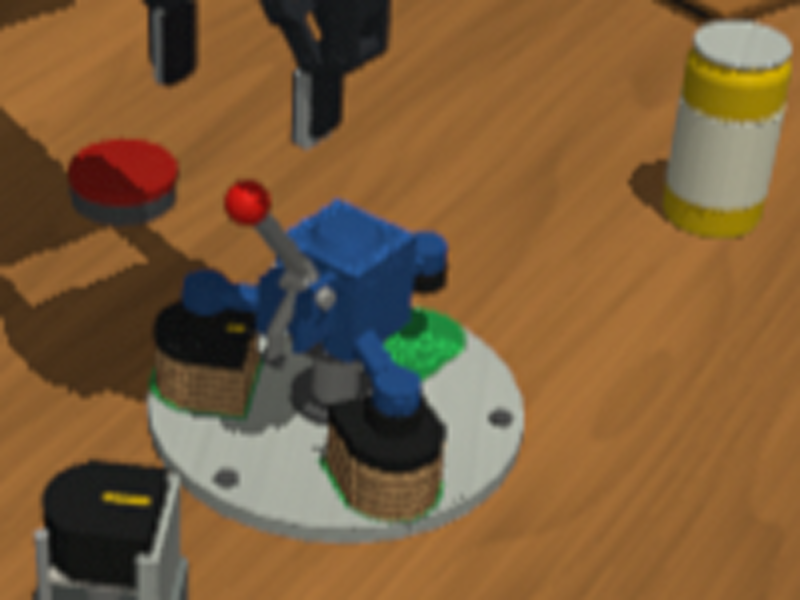

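{"fn": "play_rows", "kwargs": {"motion": [[[0,-0.5,18],[0,0,0]],[[0,0,18],[0,0,0]],[[0,0,18],[0,0,0]],[[0,0,0],[0,0,0]]], "fingers": 50}}

```text
time_s: 49.97
eef_pos: [609.5, -104.3, 157.4]
ee_rot: [-0.001, 0.998, -0.06, -0.003]
force: [0.4, 0.2, -1.4]
grip_width: 0.586
```

{"fn": "play_rows", "kwargs": {"motion": [[[0,0,0],[0,0,0]],[[0,0,0],[0,0,0]],[[0,0,0],[0,0,0]],[[0,0,0],[0,0,0]],[[0,0,0],[0,0,0]],[[0,0,0],[0,0,0]],[[0,0,0],[0,0,0]]], "fingers": 14, "squeeze": 25}}

```text
time_s: 50.55
eef_pos: [611.3, -106.5, 161.9]
ee_rot: [0.001, 0.998, -0.061, 0.001]
force: [1.9, -2.3, 5.6]
grip_width: 0.233
```

```bash
python3 - <<'E'
from plan import *
status()
E
```

```text
t 50.5 pos [ 611.3 -106.5  161.9] head -6.96 tilt 0.14 F [ 1.9 -2.3  5.6] w 19.9 q6 -0.24
```

{"fn": "play_rows", "kwargs": {"motion": [[[0,6.6,4.2],[0,0,0]],[[0,6.4,4.8],[0,0,0]],[[0,5.9,5.5],[0,0,0]],[[0,5.3,6],[0,0,0]],[[0,4.7,6.5],[0,0,0]],[[0,4,6.9],[0,0,0]],[[0,3.3,7.3],[0,0,0]],[[0,2.6,7.6],[0,0,0]],[[0,0,0],[0,0,0]]]}}

```text
time_s: 51.3
eef_pos: [605.2, -144.9, 110.0]
ee_rot: [-0.0, 0.998, -0.061, -0.002]
force: [0.9, -2.1, 0.1]
grip_width: 0.234
```

```bash
python3 - <<'E'
from plan import *
status()
E
```

```text
t 51.3 pos [ 605.2 -144.9  110. ] head -6.98 tilt 0.18 F [ 0.9 -2.1  0.1] w 20.0 q6 -0.30
```

{"fn": "play_rows", "kwargs": {"motion": [[[0,1,6],[0,0,0]],[[0,0.5,5],[0,0,0]],[[0,0,3],[0,0,0]],[[0,0,0],[0,0,0]],[[0,0,0],[0,0,0]]]}}

```text
time_s: 51.72
eef_pos: [605.7, -146.0, 98.0]
ee_rot: [0.0, 0.998, -0.061, -0.0]
force: [-2.9, -3.0, 4.3]
grip_width: 0.23
```

```bash
python3 - <<'E'
from plan import *
status()
E
```

```text
t 51.7 pos [ 605.7 -146.    98. ] head -6.94 tilt 0.05 F [-2.9 -3.   4.3] w 19.6 q6 -0.30
```

{"fn": "play_rows", "kwargs": {"motion": [[[0,0,2],[0,0,0]],[[0,0,2],[0,0,0]],[[0,0,0],[0,0,0]],[[0,0,0],[0,0,0]]]}}

```text
time_s: 52.05
eef_pos: [605.8, -147.1, 95.3]
ee_rot: [0.001, 0.998, -0.061, 0.0]
force: [-6.7, -6.9, 11.0]
grip_width: 0.232
```

```bash
python3 - <<'E'
from plan import *
status()
E
```

```text
t 52.0 pos [ 605.8 -147.1   95.3] head -6.95 tilt 0.13 F [-6.7 -6.9 11. ] w 19.8 q6 -0.30
```

{"fn": "play_rows", "kwargs": {"motion": [[[0,0,0],[0,0,0]],[[0,0,0],[0,0,0]],[[0,0,0],[0,0,0]],[[0,0,0],[0,0,0]],[[0,0,-20],[0,0,0]],[[0,0,-25],[0,0,0]],[[0,0,0],[0,0,0]],[[0,0,0],[0,0,0]]], "fingers": 50}}

```text
time_s: 52.72
eef_pos: [606.5, -145.9, 140.1]
ee_rot: [0.0, 0.998, -0.061, 0.001]
force: [0.4, 0.1, -0.4]
grip_width: 0.588
```

```bash
python3 - <<'E'
from plan import *
from h import *
status()
s=snap("scene")
x,e=fit([P+[0,0,52] for P in CLAMP],{"scene":clean(near(blue(s),proj([620,-31,87],"scene")[0],60))},(617,-29),np.radians([263.1]));print("scene fit",x[:2],np.degrees(x[2]),e)
H=hsv(s);m=(H[...,1]>180)&((H[...,0]<6)|(H[...,0]>174))&(H[...,2]>90)
m=near(m,proj([602,-144,112],"scene")[0],20);ys,xs=np.nonzero(m);print("knob",len(xs),xs.mean(),ys.mean())
for th in(0,.05,.1,.2):
    a=.075+th;q=36+80.2*np.cos(a);z=104+80.2*np.sin(a);print(th,proj(place(np.array([[q,0,z]]),617,-29.6,np.radians(263.1)),"scene"))
E
```

```text
t 52.7 pos [ 606.5 -145.9  140.1] head -6.94 tilt 0.13 F [ 0.4  0.1 -0.4] w 50.2 q6 -0.30
scene fit [617.38027582 -27.98580856] 263.4930137032966 0.30063652830852294
knob 93 331.93548387096774 251.18279569892474
0 [[330.95249298 251.8749992 ]]
0.05 [[331.08301067 250.07964334]]
0.1 [[331.28611762 248.23902945]]
0.2 [[331.9093665  244.44288338]]
```

{"fn": "play_rows", "kwargs": {"motion": [[[0,0,0],[0,0,0]],[[0,0,0],[0,0,0]],[[0,0,0],[0,0,0]],[[0,0,0],[0,0,0]],[[0,0,0],[0,0,0]],[[0,0,10],[0,0,0]],[[0,0,7],[0,0,0]],[[0,0,3],[0,0,0]],[[0,0,3],[0,0,0]],[[0,0,3],[0,0,0]],[[0,0,0],[0,0,0]],[[0,0,0],[0,0,0]]], "fingers": 0}}

```text
time_s: 53.77
eef_pos: [606.4, -147.8, 114.1]
ee_rot: [0.002, 0.998, -0.061, 0.001]
force: [-1.8, -7.1, 8.8]
grip_width: -0.0
```

```bash
python3 - <<'E'
from plan import *
status()
E
```

```text
t 53.8 pos [ 606.4 -147.8  114.1] head -6.98 tilt 0.24 F [-1.8 -7.1  8.8] w -0.0 q6 -0.30
```

```bash
python3 - <<'E'
from plan import *
from h import *
status()
s=snap("scene")
H=hsv(s);m=(H[...,1]>180)&((H[...,0]<6)|(H[...,0]>174))&(H[...,2]>90)
m=near(m,proj([602,-144,112],"scene")[0],20);ys,xs=np.nonzero(m);print("knob",len(xs),xs.mean(),ys.mean())
crop(s,290,190,150,112,5,"c14")
E
```

```text
t 53.8 pos [ 606.4 -147.8  114.1] head -6.98 tilt 0.24 F [-1.8 -7.1  8.8] w -0.0 q6 -0.30
knob 67 329.92537313432837 257.4179104477612
```

View pics/c14.png

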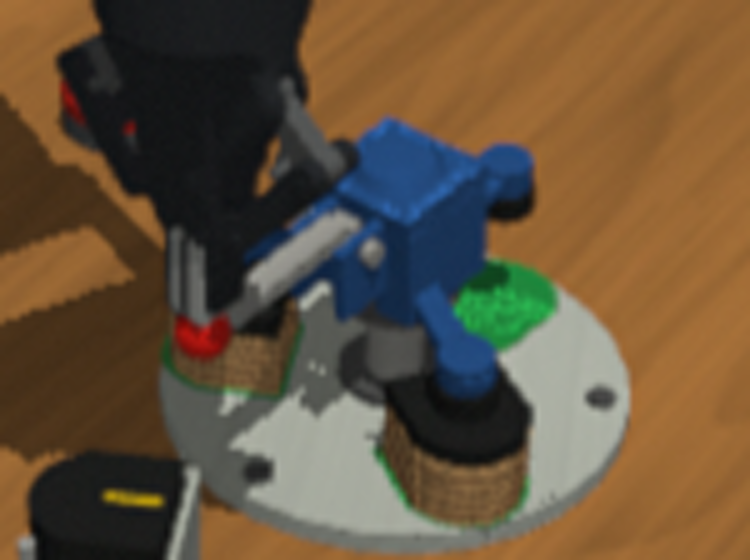

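The press from above shows the lever flat along the clamp. The clamp rocks slightly under the load, so I'll ease off and check that it settles level.

{"fn": "play_rows", "kwargs": {"motion": [[[0,0,-4],[0,0,0]],[[0,0,-6],[0,0,0]],[[0,0,-20],[0,0,0]],[[0,0,-28],[0,0,0]],[[0,0,-28],[0,0,0]],[[0,25,0],[0,0,0]],[[0,28,0],[0,0,0]],[[0,28,0],[0,0,0]],[[0,28,0],[0,0,0]],[[0,28,0],[0,0,0]],[[0,0,0],[0,0,0]],[[0,0,0],[0,0,0]],[[0,0,0],[0,0,0]],[[0,0,0],[0,0,0]]]}}

```text
time_s: 54.98
eef_pos: [589.6, -280.7, 199.0]
ee_rot: [-0.0, 0.998, -0.06, -0.0]
force: [0.3, -0.3, 0.0]
grip_width: -0.001
```

```bash
python3 - <<'E'
from plan import *
from h import *
status()
for n in("scene","top"):
    s=snap(n,f"end_{n}")
    bx,by=(617,-29.6) if n=="scene" else (621.6,-29.8)
    H=hsv(s);m=(H[...,1]>180)&((H[...,0]<6)|(H[...,0]>174))&(H[...,2]>90)
    m=near(m,proj([bx-13.9,by-115,112],n)[0],20);ys,xs=np.nonzero(m)
    print(n,"knob",len(xs),(xs.mean(),ys.mean()) if len(xs) else None)
    for th in(0,.05,.1,.2):
        a=.075+th;q=36+80.2*np.cos(a);z=104+80.2*np.sin(a);print(th,proj(place(np.array([[q,0,z]]),bx,by,np.radians(263.1)),n))
    # tilt about the clamp's y (through support edge x=36,z=0): render foot(-x) raised by dz
    mk=clean(near(blue(s),proj([bx,by,87],n)[0],60))
    ys,xs=np.nonzero(mk);B=(xs.min()-8,ys.min()-8,np.ptp(xs)+17,np.ptp(ys)+17)
    from scipy.optimize import minimize
    res=[]
    for deg in(-4,-2,-1,0,1,2,4):
        c,s_=np.cos(np.radians(deg)),np.sin(np.radians(deg))
        Cc=[np.c_[30+(P[:,0]-30)*c+(P[:,2])*s_,P[:,1],52-(P[:,0]-30)*s_+P[:,2]*c] for P in CLAMP]
        x,e=fit(Cc,{n:mk},(bx,by),np.radians([263.1]));res.append((deg,round(e,4),np.round(x[:2],1).tolist()))
    print(res)
E
```

```text
t 55.0 pos [ 589.6 -280.7  199. ] head -6.88 tilt 0.04 F [ 0.3 -0.3  0. ] w -0.1 q6 -0.50
scene knob 103 (np.float64(331.94174757281553), np.float64(250.74757281553397))
0 [[330.95249298 251.8749992 ]]
0.05 [[331.08301067 250.07964334]]
0.1 [[331.28611762 248.23902945]]
0.2 [[331.9093665  244.44288338]]
[(-4, np.float64(0.2412), [616.1, -27.4]), (-2, np.float64(0.2441), [616.8, -27.4]), (-1, np.float64(0.2457), [617.5, -28.1]), (0, np.float64(0.2475), [617.2, -27.7]), (1, np.float64(0.2528), [617.6, -28.5]), (2, np.float64(0.2611), [619.1, -28.2]), (4, np.float64(0.2795), [619.6, -28.5])]
top knob 56 (np.float64(347.2142857142857), np.float64(195.60714285714286))
0 [[347.82536687 195.88562115]]
0.05 [[347.75524596 195.36206404]]
0.1 [[347.59361201 194.82616294]]
0.2 [[346.99377091 193.7224421 ]]
[(-4, np.float64(0.1281), [623.7, -29.9]), (-2, np.float64(0.121), [623.4, -29.3]), (-1, np.float64(0.1174), [623.2, -28.8]), (0, np.float64(0.1179), [623.3, -28.4]), (1, np.float64(0.1201), [623.1, -28.1]), (2, np.float64(0.124), [623.0, -27.7]), (4, np.float64(0.1362), [622.8, -26.9])]
```

```bash
python3 - <<'E'
from plan import *
from h import *
a=cv2.imread("pics/c14.png")[...,::-1];e=cv2.imread("pics/end_scene.png")[190:302,290:440,::-1]
a=cv2.resize(a,(150,112),interpolation=cv2.INTER_AREA)
for nm,(x0,x1,y0,y1) in dict(b2=(74,108,72,106),b1=(30,62,55,80)).items():
    for im in(a,e):
        H=hsv(np.ascontiguousarray(im[y0:y1,x0:x1]))
        for k,m in(("green",(abs(H[...,0]-67)<14)&(H[...,1]>110)),("black",H[...,2]<55)):
            ys,xs=np.nonzero(m);print(nm,k,len(xs),round(xs.mean(),1),round(ys.mean(),1),end=" | ")
    print()
status();print(ctrl.finish_job())
E
```

```text
b2 green 6 4.5 23.5 | b2 black 391 17.0 11.1 | b2 green 9 3.7 22.2 | b2 black 387 17.0 11.1 | 
b1 green 6 7.0 17.0 | b1 black 118 17.4 5.3 | b1 green 9 5.7 16.3 | b1 black 95 18.6 6.2 | 
t 55.1 pos [ 589.7 -280.8  199.2] head -6.87 tilt 0.01 F [ 1.1 -0.  -0.3] w -0.2 q6 -0.50
the job is handed in; nothing more can be done
None
```

I did the whole job in the order asked and handed it in at about 55 s.

- **Blocks and lifts:** Only two tan blocks were on the bench. I stood both on marks with their flat fronts to the post and laid one dispenser lift squarely on each. The third mark stays empty. I left the three pink look-alikes, the tin, the can and the hammer alone.
- **Clamp:** I raised the lever to about 0.95 rad and lowered the clamp level onto the ball. It touched down with its feet at the expected 52 mm. The foot opposite the lever hangs over the empty mark. I then pressed the lever down, first by pinching the knob and then from above.

**Last checks:**
- The block on the far mark, away from the robot, sits about 1–1.5 mm off; the other is within about 1 mm. The lifts were centred on both.
- Both cameras put the lever at about 0–0.03 rad, which I read as locked, though the 2 mm calibration can't tell that from exactly 0.
- During the press from above (about 9 N), the clamp rocked slightly, because one foot has no block under it. Afterwards the top camera's fit was best at level (0 to −1°). The scene camera's fit was too flat to confirm this.
- The block and lift on the far mark did not shift between that press and hand-in. The nearer one was partly hidden by the gripper during the press, so its comparison is weaker.

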